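# Pack the bead tins and lock the case's slotted stop

## Task

Pack up the bead case after class: set every bead tin flat on the floor of the case, in the bay between the near wall and the aluminium stop plate. When all are in, slide the stop plate along its slots until its pointer is on the index line, and then turn both clamp levers clockwise until fully tight. Last, swing the lid over and press it down until it snaps fully shut; leave the pliers, spool and bowl as they are.

Things in the scene. Friction and masses are not known exactly. Their poses are not given: they have to be found in the camera images.
- case: Open black case fixed to the table, 210 (x) by 224 (y) by 56 mm high, walls and floor 6 mm; origin at its underside's centre, x away from the robot, y left to the lid's hinge, z up. Bay for tins: from the near wall (inner face x = -99 mm) to the stop plate, 96 mm deep with the plate right back; y -106 to +106 mm, but keep off the index strip: 14 mm wide, 44 mm high, on the -y wall, x -72 to +12 mm
- mark: Index line: black, 3 mm wide (x), 14 mm long (y), on the bright aluminium index strip along the right (-y) wall of the case: the marked position of the stop plate. Origin at the line's centre, 44 mm above the case's underside; axes parallel to the case's. Its place along the strip varies.
- fence_pointer (a point): Tip of the 3 mm wide dark pointer at the right (-y) end of the stop plate, over the index strip; axes parallel to the case's. The plate is at the mark when this point and the mark have the same x in the case's frame. The middle of the plate's 12 mm thickness is at this x.
- fence_grip (a point): Grip tab of the stop plate, at case y = 16 mm, 40 mm above the inside floor. The plate: aluminium angle bracket across the case, upright part 12 mm thick (x), 188 mm long (y), 38 mm high above the floor; the tab is 34 mm long, also 12 mm thick, its top 48 mm above the floor, so it can be pinched from above the tins. Behind (+x) a 4 mm foot with two slots for the clamp bolts.
- fence (a joint): Travel of the stop plate along its slots in m: 0 fully back (away from the robot), growing towards the near wall (case's -x), limit 0.055. It starts at 0 to 0.010; the mark lies at 0.034 to 0.050. With the levers loose it slides at 2 to 3 N and stays where left; with both levers tight it holds about 20 N.
- lever_a (a joint): Angle of the right clamp lever in rad: 0 to 0.25 loose at the start (arm pointing away from the robot, case's +x), growing clockwise seen from above, limit 1.5 fully tight (arm pointing to the case's -y). It stays where left and needs under 3 N at its tip; tight means above 1.35.
- lever_a_tip (a point): On the axis of the upright round grip post at the end of the right clamp lever's arm; post 14 mm in diameter, 28 mm high, its top 51 mm above the case's underside; this point is 10 mm below the post's top.
- lever_a_axis (a point): On the vertical turning axis of the right clamp lever (bolt at x = 29 mm, y = -30 mm in the case's frame), level with its tip point; the arm is 38 mm long from axis to post, black, 10 mm wide, its upper side 31 mm above the case's underside.
- lever_b (a joint): Angle of the left clamp lever in rad: 0 to 0.25 loose at the start (arm pointing away from the robot, case's +x), growing clockwise seen from above, limit 1.5 fully tight (arm pointing to the case's -y). It stays where left and needs under 3 N at its tip; tight means above 1.35.
- lever_b_tip (a point): On the axis of the upright round grip post at the end of the left clamp lever's arm; post 14 mm in diameter, 28 mm high, its top 51 mm above the case's underside; this point is 10 mm below the post's top.
- lever_b_axis (a point): On the vertical turning axis of the left clamp lever (bolt at x = 29 mm, y = +62 mm in the case's frame), level with its tip point; the arm is 38 mm long from axis to post, black, 10 mm wide, its upper side 31 mm above the case's underside.
- lid (a joint): Lid angle in rad: 0 shut, 1.7 to 2.0 at the start (open, leaning back to the left), limit 2.15. Stiff hinge: stays at any angle, moves at 1 to 3 N on its free edge. At about 0.05 it meets its snap catch and rests there; pressed down at the free edge with 5 to 10 N it snaps past and stays at 0.
- lid_hinge (a point): Middle of the lid's hinge line, along the case's x on the top of its left (+y) wall, 56 mm above the case's underside.
- lid_edge (a point): Middle of the lid's free edge, 226 mm from the hinge, mid thickness. Lid 210 mm wide along the hinge, 6 mm thick, clear window in a grey frame; shut, its top is 63 mm above the case's underside, its edge just over the -y wall, a 34 mm wide snap tongue hanging 25 mm down outside. At angle q the edge is at case y = 112 - 226 cos q, height 56 + 226 sin q (mm), x of the hinge.
- tin1: Closed bead tin, a squat bare-metal cylinder 36 mm in diameter and 26 mm high, about 60 g; origin at the centre of its underside, z up. To be packed. Two to four of the four tins are there. They stand on the table to the right of the case.
- tin2: Closed bead tin, a squat bare-metal cylinder 36 mm in diameter and 26 mm high, about 60 g; origin at the centre of its underside, z up. To be packed. Two to four of the four tins are there. They stand on the table to the right of the case.
- tin3: Closed bead tin, a squat bare-metal cylinder 36 mm in diameter and 26 mm high, about 60 g; origin at the centre of its underside, z up. To be packed. Two to four of the four tins are there. They stand on the table to the right of the case.
- tin4: Closed bead tin, a squat bare-metal cylinder 36 mm in diameter and 26 mm high, about 60 g; origin at the centre of its underside, z up. To be packed. Two to four of the four tins are there. They stand on the table to the right of the case.
- pliers: Bystander: small pliers with blue grips lying on the table, 150 mm long, 14 mm high; leave alone.
- spool: Bystander: spool of copper wire with black ends, 54 mm in diameter, 30 mm high; origin under its centre; leave alone.
- dish: Bystander: white bowl, 76 mm across, 25 mm high; origin under its centre; leave alone.

How it is judged (in metres and radians):
On the way, in this order (a step that is already met when the one before it is completed fails the run):
1. all tins that are there stand flat in the bay, in front of the stop plate, before it is set (z of tin1 in the frame of case between 0 and 0.012 m and angle between each of tin1, tin2, tin3, tin4's own z axis and vertical below 0.15 rad and x of each of tin1, tin2, tin3, tin4 in the frame of case above -0.099 m and x of each of tin1, tin2, tin3, tin4 in the frame of fence_pointer below -0.018 m and y of tin1 in the frame of case between -0.106 and 0.106 m and z of tin2 in the frame of case between 0 and 0.012 m and y of tin2 in the frame of case between -0.106 and 0.106 m and z of tin3 in the frame of case between 0 and 0.012 m and y of tin3 in the frame of case between -0.106 and 0.106 m and z of tin4 in the frame of case between 0 and 0.012 m and y of tin4 in the frame of case between -0.106 and 0.106 m), for 0.3 s.
2. the stop plate's pointer is on the index line with both levers still loose (x of fence_pointer in the frame of mark between -0.003 and 0.003 m and value of joint each of lever_a, lever_b below 0.7 rad), for 0.2 s.
3. both clamp levers are tight with the pointer on the line (x of fence_pointer in the frame of mark between -0.003 and 0.003 m and value of joint each of lever_a, lever_b above 1.35 rad), for 0.2 s.
4. the lid is snapped shut (value of joint lid below 0.02 rad), for 0.2 s.
At the end, for the whole second after the job is handed in: Every tin stands flat (within 0.15 rad) on the case's floor between the near wall and the stop plate; the pointer is within 3 mm of the index line; both clamp levers are turned to more than 1.35 rad; the lid is shut (below 0.02 rad) and everything is at rest (all of step 1 and all of step 3 and value of joint lid below 0.02 rad and linear speed of each of tin1, tin2, tin3, tin4 below 0.02 m/s); the robot touches nothing.
It fails at once if the pliers is pushed more than 30 mm away (distance of pliers from where it was at the start of the episode above 0.03 m).
It fails at once if the spool is pushed more than 30 mm away (distance of spool from where it was at the start of the episode above 0.03 m).
It fails at once if the dish is pushed more than 30 mm away (distance of dish from where it was at the start of the episode above 0.03 m).
Of tin1, tin2, tin3, tin4 only 2 to 4 are there at a start; the rules pass over those that are not, and their reading is None.
At some moment in a run one of tin1, tin2, tin3, tin4 may be knocked a few centimetres aside while the robot is not near it.
It also fails if it takes over 210 s, if anything falls off the work surface, if the arm or the gripper's body presses on something with over 40 N, if the wrist force passes 120 N, or if a joint passes its speed limit or range.

## Robot

A 6-joint arm with a two-finger parallel gripper is mounted at the origin on the work surface. World frame = base frame: x ahead of the robot, y to its left, z up, the work surface at z = 0. Lengths are in mm, angles in rad, forces in N, time in s.
With the tool pointing down it reaches from about 275 to 1000 mm from the base axis. Payload 8.4 kg.
Tool frame: the origin (TCP) lies at the very end of the fingers, on their centre line; the grasp point (between the pads) lies 19 mm behind it; z points along the fingers, y is the line along which they close (so a half turn about z gives the same grasp; the last joint's range is limited). The gripper opens to 85 mm and grips with 20 to 120 N. Pads are 22 mm wide; open, the fingers measure 114 mm over their backs; the gripper's body (76 mm by 85 mm) begins 54 mm behind the grasp point. The pads swing forward as they close: fully open they stand 13 mm farther back than shut.
Start: joints at [-1.295, 0.353, 1.633, -0, 1.155, -0.002], TCP at [171.399, -601.041, 201.181] pointing down, gripper open.
Joint ranges: [-2.63, 2.63], [-0.92, 2.1], [0.06, 2.66], [-1.3, 4.44], [0, 2.69], [-3.02, 3.02]. Speed limits (rad/s): [2.22, 2.22, 2.79, 3.14, 3.14, 3.14].

## Interface

Orientations are given as a rotation vector (axis times angle).
In Python, from station import telemetry, viewer, job gives the robot as it stands. The module is installed in compiled form; this text tells all that it offers.
- The arm moves only by the tool send_rows, never from a script. Its argument "motion" is one flat list of numbers, 6 for each row, row after row: the shift along the tool's x, y, z normalised to -1 to 1, where 1 is 0.15 m, then the turn, a rotation vector about the tool's x, y, z normalised to -1 to 1, where 1 is 2 rad. A call has 1 to 10 rows; each row shifts and turns the commanded pose from where the row before left it, along the tool's axes as they then stand; what a row does not reach is not made up. A row lasts 1/10 s, in which the tool goes at most 50 mm and 8.59 degrees, less where a joint would pass 70% of its speed; a pose out of reach is approached as far as the arm can. A call with a number of a shift or a turn outside -1 to 1 is refused whole. A call with a gripper value outside its range is refused whole. "hand" is the closure, from 0 (fully open) to 1 (shut), set as the call begins (left out, the last holds). The fingers move at their own pace and stop on an object; the grip force is fixed at half the most. Time passes only in rows, so rows that do not move let the fingers close. It gives the time, the measured TCP pose, the force, the opening and the grip force at its end, in the units of the state.
- telemetry.sense(): the state, without advancing time (a new reading comes with each control period).
- viewer.capture(name): name is "scene" or "side" or "wrist"; returns a dict with "pixels" (384x512x3 uint8, red, green, blue), "K" (3x3 intrinsics, pixels), "xyz" and "rotation" of the camera in the world. Camera axes: x right, y up, looking along -z (the intrinsics and any distortion apply to the point x, -y, -z); pixel columns grow to the right and rows downward; lengths in mm; the calibration is good to about 2 mm. A picture is of the moment at which its call begins. There is no depth.
- job.close_job(): hands the job in; it is judged then, once.
The state is a dict: "time_s": time; "q": joint angles; "joint_vel": joint speeds; "joint_torque": joint torques, N m; "tcp_pos": TCP position; "tool_rot": TCP orientation; "contact_force": force on the tool from outside, world axes, zero at the start; "moment": the same for the moment, N m; "grip_width": finger opening in mm; "finger_force": force on a finger pad.
Only numpy, scipy, OpenCV 4.12 (cv2) and the standard library are available. Lean on these libraries where they do the work, as an engineer would, in place of code of your own. Each camera call takes 0.05 s, during which the arm holds its last target. There are 200 camera calls.

## Working session

There is one attempt and no reset: what is moved stays moved. The work goes in short steps, Python scripts to look and compute and a tool call to move; the robot and the scene stay as the last step left them, time stands still between calls to the robot, and variables do not carry over. Pictures are saved under pics/ and viewed, at most 14 in all, crops included, and the job is handed in when it is done.

Besides the shell and the picture viewer there is one more tool, called after "Request:" by a JSON object that holds its "op" and its "data", one argument or row to a line. send_rows: Moves the arm, as the interface text tells. Its arguments: {"type":"object","properties":{"motion":{"type":"array"},"hand":{"type":"number"}},"required":["motion"]}

```bash
mkdir -p pics; cat > h.py <<'E'
import numpy as np, cv2
from station import telemetry, viewer, job
from scipy.spatial.transform import Rotation as R
def cap(n,f=None):
    c=viewer.capture(n); 
    if f: cv2.imwrite(f'pics/{f}.png',c['pixels'][:,:,::-1])
    return c
def rot(c):
    r=np.array(c['rotation'],float)
    return r if r.shape==(3,3) else R.from_rotvec(r).as_matrix()
def ray(c,u,v):
    d=np.linalg.inv(c['K'])@np.array([u,v,1.]); d=np.array([d[0],-d[1],-d[2]])
    return np.array(c['xyz'],float),rot(c)@d
def onz(c,u,v,z):
    o,d=ray(c,u,v); return o+d*(z-o[2])/d[2]
def proj(c,p):
    q=rot(c).T@(np.array(p,float)-np.array(c['xyz'])); q=np.array([q[0],-q[1],-q[2]]); k=np.array(c['K'])@q; return k[:2]/k[2]
E
python3 - <<'E'
from h import *
for n in ['scene','side','wrist']:
    c=cap(n,n+'0'); print(n,np.round(c['K'],1).tolist(),np.round(c['xyz'],1),np.round(c['rotation'],3).tolist(),[k for k in c])
print(telemetry.sense())
E
```

```text
scene [[437.5, 0.0, 260.8], [0.0, 437.5, 191.4], [0.0, 0.0, 1.0]] [ 906.3 -651.   850.2] [0.771, 0.214, 0.524] ['pixels', 'K', 'xyz', 'rotation']
side [[402.0, 0.0, 254.9], [0.0, 402.0, 183.7], [0.0, 0.0, 1.0]] [1267.7  673.8  813.7] [0.47, 1.05, 2.055] ['pixels', 'K', 'xyz', 'rotation']
wrist [[304.1, 0.0, 251.7], [0.0, 304.1, 194.3], [0.0, 0.0, 1.0]] [ 244.6 -580.6  373.7] [-0.257, 0.194, -1.282] ['pixels', 'K', 'xyz', 'rotation']
{'time_s': 0.15, 'q': array([-1.29538080e+00,  3.53504550e-01,  1.63394866e+00, -3.84545239e-06,
        1.15521778e+00, -2.42106050e-03]), 'joint_vel': array([-0.00150517, -0.00172666, -0.00301976, -0.00151071, -0.00200224,
       -0.00107329]), 'joint_torque': array([ 1.37677685e-04, -6.05633140e+01, -3.42338705e+01, -1.00730927e-05,
        6.06668618e-03,  1.29394539e-05]), 'tcp_pos': array([ 171.30105023, -600.65572342,  200.63075416]), 'tool_rot': array([-3.11026980e+00, -4.34876882e-01,  2.35882306e-04]), 'contact_force': array([0.18075437, 0.06696611, 0.53080519]), 'moment': array([ 0.02861686, -0.01583318,  0.0278319 ]), 'finger_force': 0.0, 'grip_width': 85.2775337735928}
```

View pics/scene0.png

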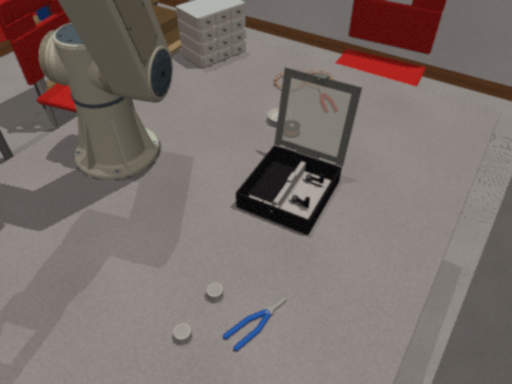

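View pics/side0.png

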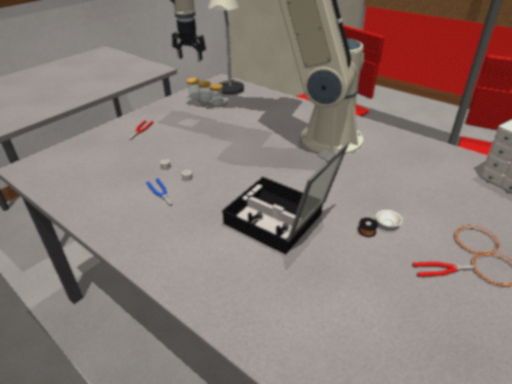

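View pics/wrist0.png

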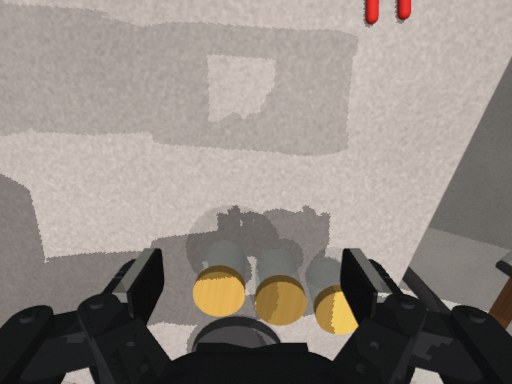

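The scene view shows two tins at (214,291) and (182,332), the case around (290,185) and blue pliers at (255,320). The side view confirms two tins at (165,164) and (186,174), with the spool and bowl behind the lid. The wrist view is not over the work yet.

```bash
python3 - <<'E'
from h import *
s=cap('scene');d=cap('side')
for u,v in [(214.5,291.5),(182,333)]: print('tin scene',onz(s,u,v,13).round(1))
for u,v in [(165.5,164),(187,175)]: print('tin side',onz(d,u,v,13).round(1))
a=cv2.resize(s['pixels'][55:235,215:375],None,fx=3.3,fy=3.3,interpolation=2)[:,:,::-1]
b=cv2.resize(d['pixels'][140:255,210:355],None,fx=5,fy=5,interpolation=2)[:,:,::-1]
cv2.imwrite('pics/sc1.png',a);cv2.imwrite('pics/sd1.png',b)
r=R.from_rotvec(telemetry.sense()['tool_rot']).as_matrix();print(r.round(3))
w=cap('wrist');print('cam in tool',(r.T@(w['xyz']-telemetry.sense()['tcp_pos'])).round(1),(r.T@rot(w)).round(3))
E
```

```text
tin scene [ 544.  -250.3   13. ]
tin scene [ 545.2 -365.    13. ]
tin side [ 548.4 -363.8   13. ]
tin side [ 547.4 -250.5   13. ]
[[ 0.962  0.274 -0.   ]
 [ 0.274 -0.962  0.001]
 [ 0.    -0.001 -1.   ]]
cam in tool [  76.     0.6 -173.1] [[ 0.     0.955  0.296]
 [ 1.     0.    -0.001]
 [-0.001  0.296 -0.955]]
```

View pics/sc1.png

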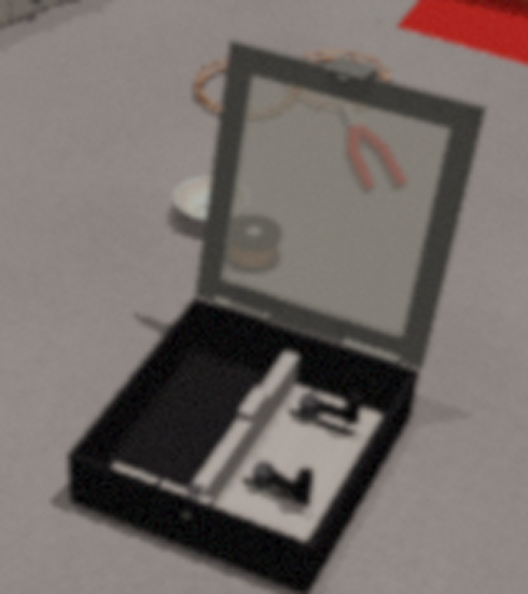

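View pics/sd1.png

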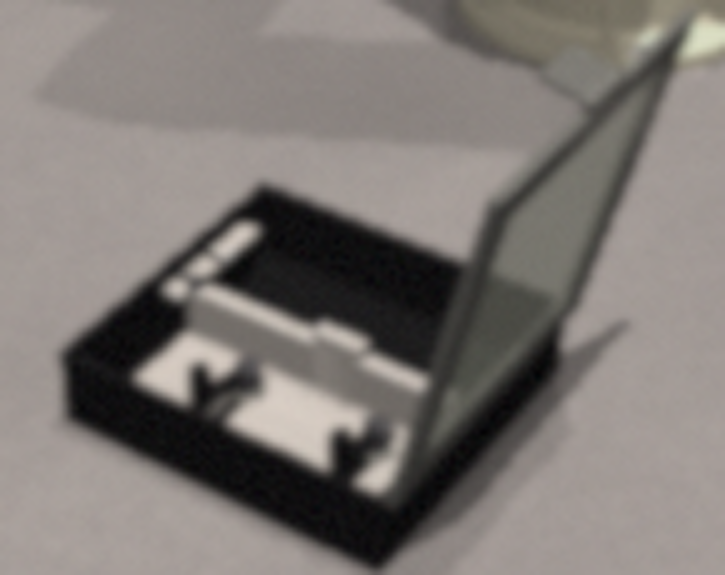

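The scene crop shows the case rim corners near (70,460), (195,300), (415,372) and (315,548), the plate pointer near (205,497) and the index line near (160,485). The side crop shows rim corners near (263,187), (67,357) and (380,530), with both levers loose, arms pointing +x.

```bash
python3 - <<'E'
from h import *
s=cap('scene');d=cap('side')
P={}
for n,u,v in [('nr',72,459),('nl',195,302),('fl',414,374),('fr',313,543)]: P[n]=onz(s,215+u/3.3,55+v/3.3,56); print(n,P[n].round(1))
for n,u,v in [('nr',263,186),('fr',67,357),('fl',380,533),('nl',558,335)]: print('side',n,onz(d,210+u/5,140+v/5,56).round(1))
for n,u,v,z in [('pointer',205,497,44),('mark',160,485,44)]: print(n,onz(s,215+u/3.3,55+v/3.3,z).round(1))
for n,c,u,v in [('latch',s,215+352/3.3,55+65/3.3),('lidL',s,215+235/3.3,55+45/3.3),('lidR',s,215+484/3.3,55+110/3.3)]:
    o,dd=ray(c,u,v); print(n,o.round(1),dd.round(4))
E
```

```text
nr [441.7  -6.6  56. ]
nl [425.  210.8  56. ]
fl [626.5 225.1  56. ]
fr [640.6  14.4  56. ]
side nr [441.8   2.6  56. ]
side fr [646.3  20.6  56. ]
side fl [647.9 247.   56. ]
side nl [452.2 233.   56. ]
pointer [544.5  22.8  44. ]
mark [508.4  15.4  44. ]
latch [ 906.3 -651.   850.2] [-0.3505  0.8392 -0.5132]
lidL [ 906.3 -651.   850.2] [-0.4246  0.805  -0.5038]
lidR [ 906.3 -651.   850.2] [-0.261   0.8685 -0.535 ]
```

Request:
{"op": "send_rows", "data": {
  "motion": [0.284, -0.125, 0.1, 0, 0, 0, 0.284, -0.125, 0, 0, 0, 0, 0.284, -0.125, 0, 0, 0, 0, 0.284, -0.125, 0, 0, 0, 0, 0.284, -0.125, 0, 0, 0, 0, 0.284, -0.125, 0, 0, 0, 0, 0.284, -0.125, 0, 0, 0, 0, 0.284, -0.125, 0, 0, 0, 0, 0.284, -0.125, 0, 0, 0, 0, 0.284, -0.125, 0, 0, 0, 0],
  "hand": 0
}}

```text
time_s: 1.4
tcp_pos: [531.0, -302.5, 186.4]
tool_rot: [3.111, 0.435, 0.0]
contact_force: [-1.0, -0.6, 0.3]
grip_width: 85.1
finger_force: 0.0
```

Request:
{"op": "send_rows", "data": {
  "motion": [0, 0, 0, 0, 0, 0.05, 0, 0, 0, 0, 0, 0.045, 0, 0, 0, 0, 0, 0, 0, 0, 0, 0, 0, 0]
}}

```text
time_s: 1.8
tcp_pos: [529.6, -304.0, 186.2]
tool_rot: [3.138, 0.142, -0.0]
contact_force: [-0.1, 1.2, 0.0]
grip_width: 85.3
finger_force: 0.0
```

```bash
python3 - <<'E'
from h import *
w=cap('wrist','w1');t=telemetry.sense();print(t['tcp_pos'],t['tool_rot'],t['time_s'])
print(R.from_rotvec(t['tool_rot']).as_matrix().round(3))
for p in [(546,-250,26),(546,-364,26)]: print(proj(w,p))
E
```

```text
[ 529.49361217 -304.09903944  186.22690145] [3.13840362e+00 1.41060232e-01 6.37617549e-05] 1.85
[[ 0.996  0.09   0.   ]
 [ 0.09  -0.996 -0.   ]
 [ 0.     0.    -1.   ]]
[203.36401379 152.27944044]
[306.02433409 161.49505497]
```

View pics/w1.png

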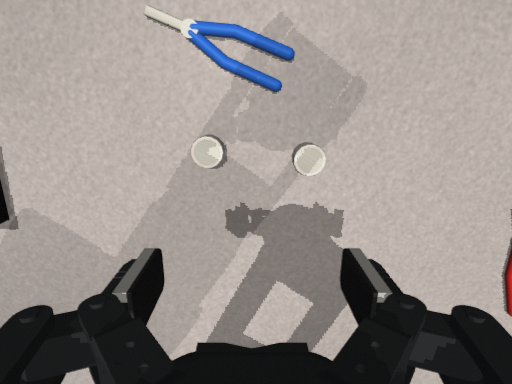

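The wrist view shows exactly two tins, at (207,152) and (310,159), with the pliers farther out.

```bash
cat >> h.py <<'E'
def delta(p):
    t=telemetry.sense(); r=R.from_rotvec(t['tool_rot']).as_matrix()
    return (r.T@(np.array(p,float)-t['tcp_pos'])).round(1), t['tcp_pos'].round(1)
def tins(w):
    im=w['pixels'].astype(int); m=((im.min(2)>205)|((im[:,:,0]-im[:,:,2]<8)&(im.min(2)>150))).astype(np.uint8)
    m=cv2.morphologyEx(m,cv2.MORPH_CLOSE,np.ones((7,7),np.uint8)); m=cv2.morphologyEx(m,cv2.MORPH_OPEN,np.ones((5,5),np.uint8))
    n,_,st,ce=cv2.connectedComponentsWithStats(m); return [(st[i].tolist(),ce[i].round(1).tolist()) for i in range(1,n) if st[i,4]>150]
E
python3 - <<'E'
from h import *
w=cap('wrist')
print(tins(w))
im=w['pixels'];print(im[152,200:216:5],im[130,207],im[152,260])
for u,v in [(207,151.5),(309.5,159)]: p=onz(w,u,v,26);print(p.round(1),delta([p[0],p[1],6]))
E
```

```text
[([180, 19, 17, 18, 247], [188.0, 27.0])]
[[195 190 177]
 [194 189 175]
 [225 222 207]
 [228 225 211]] [169 159 154] [194 184 177]
[ 547.2 -254.1   26. ] (array([ 22.1, -48.3, 180.2]), array([ 529.4, -304.2,  186.2]))
[ 549.  -367.6   26. ] (array([ 13.8,  64.9, 180.3]), array([ 529.4, -304.2,  186.2]))
```

Request:
{"op": "send_rows", "data": {
  "motion": [0.074, -0.161, 0, 0, 0, 0, 0.074, -0.161, 0, 0, 0, 0, 0, 0, 0.28, 0, 0, 0, 0, 0, 0.28, 0, 0, 0, 0, 0, 0.28, 0, 0, 0, 0, 0, 0.25, 0, 0, 0, 0, 0, 0.12, 0, 0, 0, 0, 0, 0, 0, 0, 0, 0, 0, 0, 0, 0, 0],
  "hand": 0
}}

```text
time_s: 2.8
tcp_pos: [547.7, -254.3, 5.1]
tool_rot: [3.139, 0.138, 0.0]
contact_force: [0.5, -0.5, -0.0]
grip_width: 85.6
finger_force: 0.0
```

Request:
{"op": "send_rows", "data": {
  "motion": [0, 0, 0, 0, 0, 0, 0, 0, 0, 0, 0, 0, 0, 0, 0, 0, 0, 0, 0, 0, 0, 0, 0, 0, 0, 0, 0, 0, 0, 0, 0, 0, 0, 0, 0, 0, 0, 0, 0, 0, 0, 0, 0, 0, 0, 0, 0, 0],
  "hand": 1
}}

```text
time_s: 3.6
tcp_pos: [547.5, -253.8, 4.6]
tool_rot: [-3.138, -0.138, 0.0]
contact_force: [-0.9, -0.6, -0.1]
grip_width: 0.0
finger_force: 0.0
```

Request:
{"op": "send_rows", "data": {
  "motion": [0, 0, -0.25, 0, 0, 0, 0, 0, -0.3, 0, 0, 0, 0, 0, -0.3, 0, 0, 0, 0, 0, -0.3, 0, 0, 0, 0, 0, 0, 0, 0, 0]
}}

```text
time_s: 4.1
tcp_pos: [551.2, -255.5, 183.9]
tool_rot: [3.134, 0.138, 0.015]
contact_force: [0.9, -1.4, 0.3]
grip_width: -0.4
finger_force: 0.0
```

```bash
python3 - <<'E'
from h import *
w=cap('wrist','w2');print(telemetry.sense()['tcp_pos'])
for p in [(547,-254,26),(549,-368,26)]: print(proj(w,p))
print(proj(w,(551,-255,5)))
E
```

```text
[ 549.57005925 -254.80943484  180.68755491]
[248.42521061 176.38181892]
[349.17391901 183.1554472 ]
[249.62491549 169.06519922]
```

View pics/w2.png

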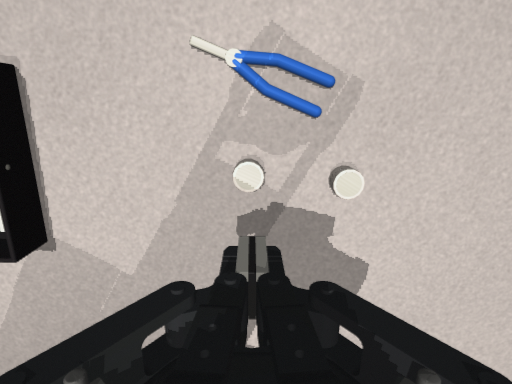

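The tins still stand at (248,176) and (348,184), untouched. The shut fingertips end near (252,238). I'll check that against the TCP's projection.

```bash
python3 - <<'E'
from h import *
w=cap('wrist');t=telemetry.sense();print(proj(w,t['tcp_pos']),t['q'].round(4),t['tcp_pos'],t['tool_rot'])
r=R.from_rotvec(t['tool_rot']).as_matrix();print((r.T@(w['xyz']-t['tcp_pos'])).round(1))
for z in [0,-19,-40]: print(z,proj(w,t['tcp_pos']+r@[0,0,z]))
E
```

```text
[249.14462589 229.57187332] [-0.4366  0.3418  1.7041 -0.      1.0932  1.0464] [ 548.08135708 -254.09405529  178.27125128] [3.13744577 0.13786989 0.00334725]
[  77.     1.  -175.9]
0 [249.14462589 229.57187332]
-19 [248.980391   243.08439947]
-40 [248.7533286 261.7660971]
```

Request:
{"op": "send_rows", "data": {
  "motion": [0, 0, 0.2, 0, 0, 0, 0, 0, 0.2, 0, 0, 0, 0, 0, 0.2, 0, 0, 0, 0, 0, 0.2, 0, 0, 0, 0, 0, 0.2, 0, 0, 0, 0, 0, 0.15, 0, 0, 0, 0, 0, 0, 0, 0, 0, 0, 0, 0, 0, 0, 0, 0, 0, 0, 0, 0, 0],
  "hand": 0
}}

```text
time_s: 5.1
tcp_pos: [548.0, -254.0, 5.3]
tool_rot: [3.138, 0.138, 0.001]
contact_force: [0.3, -0.2, 0.6]
grip_width: 85.2
finger_force: 0.0
```

```bash
python3 - <<'E'
from h import *
w=cap('wrist','w3');t=telemetry.sense();print(t['tcp_pos'],t['grip_width'])
print(proj(w,(547,-254,26)),proj(w,t['tcp_pos']))
d=cap('side');cv2.imwrite('pics/sd3.png',cv2.resize(d['pixels'][120:220,120:270],None,fx=4,fy=4)[:,:,::-1])
a=cv2.imread('pics/w3.png');b=cv2.imread('pics/sd3.png');b=cv2.resize(b,(576,384));cv2.imwrite('pics/c3.png',cv2.resize(np.hstack([a,b]),(800,282)))
E
```

```text
[ 548.22171552 -254.1603729     5.71990039] 85.27971806991374
[250.14595866 245.65592518] [250.68828705 228.87327329]
```

View pics/c3.png

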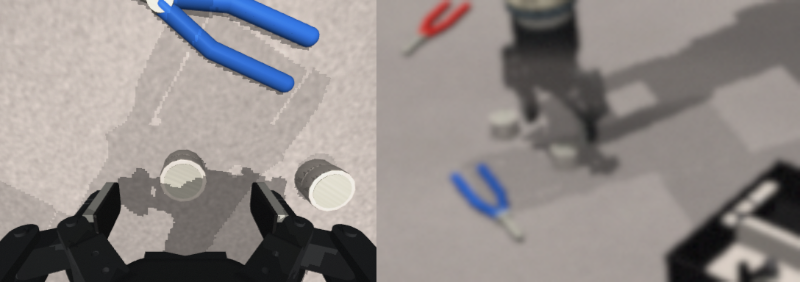

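The tin is centred between the open fingers at (249,245) full-scale, just where predicted. I'll close in stages.

Request:
{"op": "send_rows", "data": {
  "motion": [0, 0, 0.02, 0, 0, 0, 0, 0, 0, 0, 0, 0, 0, 0, 0, 0, 0, 0, 0, 0, 0, 0, 0, 0],
  "hand": 0.45
}}

```text
time_s: 5.6
tcp_pos: [547.6, -253.9, 1.9]
tool_rot: [3.138, 0.138, 0.0]
contact_force: [0.5, -0.1, 0.1]
grip_width: 46.9
finger_force: 0.0
```

Request:
{"op": "send_rows", "data": {
  "motion": [0, 0, 0, 0, 0, 0, 0, 0, 0, 0, 0, 0, 0, 0, 0, 0, 0, 0],
  "hand": 0.62
}}

```text
time_s: 5.9
tcp_pos: [547.5, -253.8, 1.7]
tool_rot: [-3.139, -0.138, 0.0]
contact_force: [0.8, -0.3, -0.9]
grip_width: 32.3
finger_force: 0.0
```

```bash
python3 - <<'E'
from h import *
w=cap('wrist','w4');t=telemetry.sense();print(t['tcp_pos'],t['grip_width'],t['finger_force'])
E
```

```text
[ 547.54424347 -253.85779381    1.67450141] 32.18563272039552 0.0
```

View pics/w4.png

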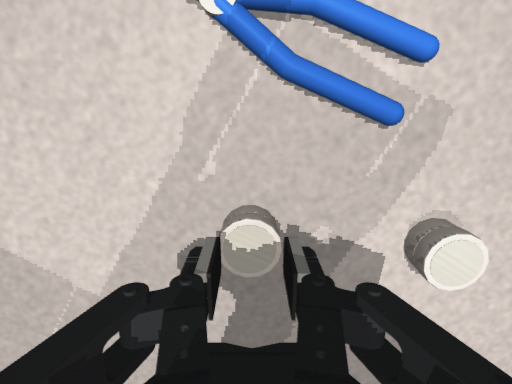

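The tin top spans about columns 220–281 at row 248, and the pads' inner faces are at about 217 and 287, so there is still clearance even though the width reads 32 mm. I'll keep closing, step by step.

Request:
{"op": "send_rows", "data": {
  "motion": [0, 0, 0, 0, 0, 0, 0, 0, 0, 0, 0, 0, 0, 0, 0, 0, 0, 0],
  "hand": 0.75
}}

```text
time_s: 6.25
tcp_pos: [547.5, -253.8, 1.7]
tool_rot: [-3.139, -0.138, 0.0]
contact_force: [0.2, -1.4, -0.9]
grip_width: 21.5
finger_force: 0.0
```

```bash
python3 - <<'E'
from h import *
w=cap('wrist','w5');t=telemetry.sense();print(t['tcp_pos'],t['grip_width'],t['finger_force'])
s=cap('scene')['pixels'];a=cv2.resize(s[240:350,160:270],(384,384),interpolation=2)
cv2.imwrite('pics/c5.png',cv2.resize(np.hstack([w['pixels'],a]),(800,343))[:,:,::-1])
E
```

```text
[ 547.54863464 -253.84737932    1.70467103] 21.33505404463196 0.0
```

View pics/c5.png

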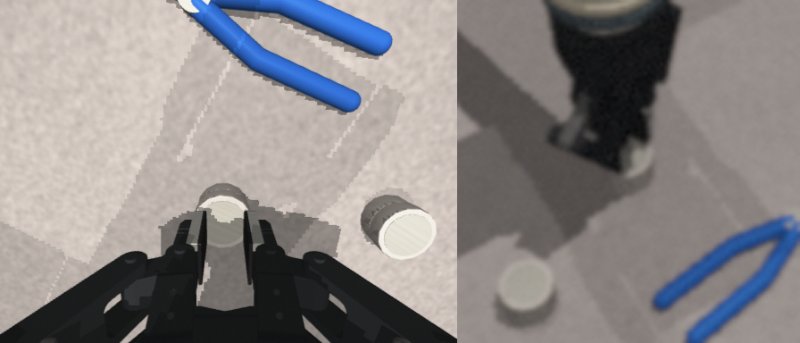

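The fingers now occlude the tin top in the wrist view, with tips at about (227,235) and (279,235). In the scene crop the tips sit left of the tin. So the real tips are not where the TCP reading says, and I'll triangulate them.

```bash
python3 - <<'E'
from h import *
w=cap('wrist');s=cap('scene');t=telemetry.sense()
print('tcp in scene',proj(s,t['tcp_pos']),'tin',proj(s,(547,-254,13)), 'tin top', proj(s,(547,-254,26)))
def tri(A,B):
    (o,d),(p,e)=A,B; k=np.linalg.lstsq(np.c_[d,-e],p-o,rcond=None)[0]; return (o+d*k[0]).round(1),(p+e*k[1]).round(1)
print(tri(ray(w,253,235),ray(s,207.5,293.9)))
c=s['pixels'];cv2.imwrite('pics/c6.png',cv2.resize(c[255:315,175:255],(800,600),interpolation=2)[:,:,::-1])
E
```

```text
tcp in scene [215.20264978 296.20005966] tin [214.60317821 293.35489642] tin top [214.18693229 290.09328753]
(array([ 539. , -256.2,   -8.5]), array([ 527.4, -255.9,   -3.1]))
```

View pics/c6.png

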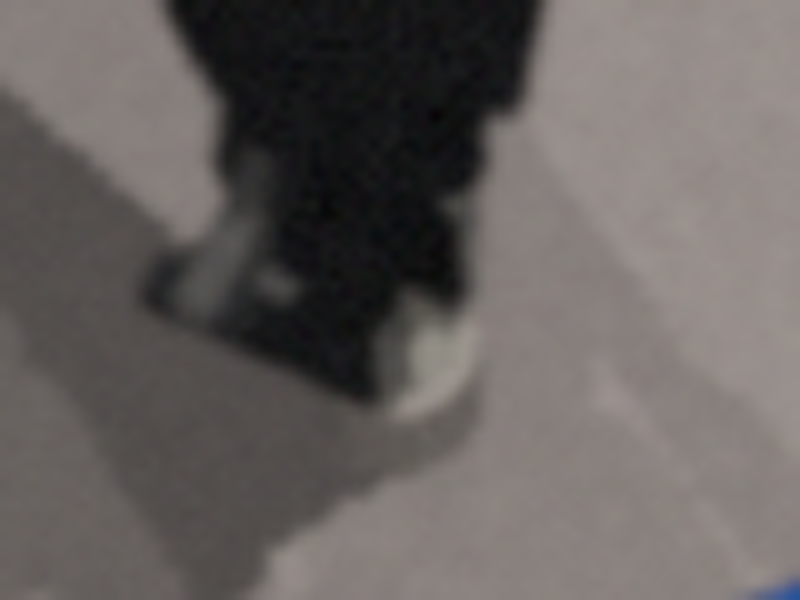

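The crop shows the tin at about raw (219,290), partly hidden by a black edge running from raw (190,285) to (212,295). I'll project the gripper's expected outline to identify what that edge is.

```bash
python3 - <<'E'
from h import *
s=cap('scene');w=cap('wrist');t=telemetry.sense();r=R.from_rotvec(t['tool_rot']).as_matrix()
f=lambda p:((proj(s,t['tcp_pos']+r@np.array(p,float))-[175,255])*10).round().tolist()
for n,p in dict(tip=(0,0,0),tipx=(11,0,0),tipmx=(-11,0,0),tipR=(0,20,-5),tipL=(0,-20,-5),b1=(38,42,-73),b2=(-38,42,-73),b3=(38,-42,-73),b4=(-38,-42,-73)).items(): print(n,f(p))
im=w['pixels'].astype(int); print([ (v,[int(im[v,u].mean()) for u in range(215,295,6)]) for v in (225,232,239,246,270)])
E
```

```text
tip [402.0, 412.0]
tipx [445.0, 432.0]
tipmx [359.0, 393.0]
tipR [353.0, 471.0]
tipL [446.0, 330.0]
b1 [432.0, 452.0]
b2 [115.0, 307.0]
b3 [633.0, 143.0]
b4 [328.0, 13.0]
[(225, [181, 180, 97, 227, 224, 194, 203, 218, 225, 169, 90, 115, 108, 178]), (232, [178, 116, 206, 189, 203, 202, 200, 201, 202, 226, 202, 109, 111, 112]), (239, [110, 106, 46, 125, 203, 204, 201, 205, 200, 201, 22, 106, 107, 108]), (246, [97, 106, 24, 124, 128, 206, 201, 205, 126, 125, 21, 106, 106, 22]), (270, [102, 61, 16, 138, 127, 125, 126, 128, 140, 138, 15, 18, 86, 86])]
```

The black edge is the gripper body, and it sits about 25–35 mm higher than the reported TCP implies. The pad gap in the wrist view (42 px for 21 mm, so depth about 155 mm) says the same: the tips are passing over the tin. I'll calibrate by touching the table beside the tin with the shut fingers.

Request:
{"op": "send_rows", "data": {
  "motion": [0, 0, -0.3, 0, 0, 0, -0.3, 0, 0, 0, 0, 0, -0.2, 0, 0, 0, 0, 0, 0, 0, 0.2, 0, 0, 0, 0, 0, 0, 0, 0, 0, 0, 0, 0, 0, 0, 0],
  "hand": 1
}}

```text
time_s: 7.15
tcp_pos: [472.9, -260.4, 16.7]
tool_rot: [-3.138, -0.138, 0.001]
contact_force: [0.3, -0.5, 0.8]
grip_width: 0.4
finger_force: 0.0
```

Request:
{"op": "send_rows", "data": {
  "motion": [0, 0, 0.05, 0, 0, 0, 0, 0, 0.05, 0, 0, 0, 0, 0, 0, 0, 0, 0]
}}

```text
time_s: 7.45
tcp_pos: [472.6, -260.1, 0.9]
tool_rot: [-3.138, -0.138, 0.002]
contact_force: [-0.1, 0.2, -0.3]
grip_width: 0.0
finger_force: 0.0
```

Request:
{"op": "send_rows", "data": {
  "motion": [0, 0, 0.03, 0, 0, 0, 0, 0, 0.03, 0, 0, 0, 0, 0, 0, 0, 0, 0]
}}

```text
time_s: 7.75
tcp_pos: [472.5, -260.2, -7.9]
tool_rot: [-3.138, -0.138, 0.001]
contact_force: [-0.6, -0.5, -0.4]
grip_width: 0.1
finger_force: 0.0
```

Request:
{"op": "send_rows", "data": {
  "motion": [0, 0, 0.02, 0, 0, 0, 0, 0, 0.02, 0, 0, 0, 0, 0, 0, 0, 0, 0]
}}

```text
time_s: 8.05
tcp_pos: [472.6, -260.3, -13.7]
tool_rot: [-3.138, -0.138, 0.001]
contact_force: [0.9, -0.7, -0.5]
grip_width: 0.1
finger_force: 0.0
```

Confirmed: no contact at a reading of −14. I'll keep going down slowly.

Request:
{"op": "send_rows", "data": {
  "motion": [0, 0, 0.02, 0, 0, 0, 0, 0, 0.02, 0, 0, 0, 0, 0, 0, 0, 0, 0]
}}

```text
time_s: 8.35
tcp_pos: [472.5, -260.3, -19.7]
tool_rot: [-3.138, -0.138, 0.001]
contact_force: [-0.6, 0.0, -0.6]
grip_width: 0.1
finger_force: 0.0
```

Request:
{"op": "send_rows", "data": {
  "motion": [0, 0, 0.02, 0, 0, 0, 0, 0, 0, 0, 0, 0]
}}

```text
time_s: 8.55
tcp_pos: [472.7, -260.3, -22.6]
tool_rot: [-3.138, -0.138, 0.0]
contact_force: [0.1, -1.5, 0.1]
grip_width: -0.3
finger_force: 0.0
```

Request:
{"op": "send_rows", "data": {
  "motion": [0, 0, 0.013, 0, 0, 0, 0, 0, 0, 0, 0, 0]
}}

```text
time_s: 8.75
tcp_pos: [472.7, -260.3, -24.5]
tool_rot: [-3.138, -0.138, 0.0]
contact_force: [-0.4, -0.5, -0.1]
grip_width: -0.1
finger_force: 0.0
```

Request:
{"op": "send_rows", "data": {
  "motion": [0, 0, 0.013, 0, 0, 0, 0, 0, 0, 0, 0, 0]
}}

```text
time_s: 8.95
tcp_pos: [472.7, -260.4, -26.4]
tool_rot: [-3.138, -0.138, 0.0]
contact_force: [0.5, -0.4, 0.2]
grip_width: 0.1
finger_force: 0.0
```

Request:
{"op": "send_rows", "data": {
  "motion": [0, 0, 0.013, 0, 0, 0, 0, 0, 0, 0, 0, 0]
}}

```text
time_s: 9.15
tcp_pos: [472.7, -260.4, -28.4]
tool_rot: [-3.138, -0.138, 0.0]
contact_force: [0.0, -0.9, -0.2]
grip_width: 0.2
finger_force: 0.0
```

Request:
{"op": "send_rows", "data": {
  "motion": [0, 0, 0.013, 0, 0, 0, 0, 0, 0, 0, 0, 0]
}}

```text
time_s: 9.35
tcp_pos: [472.9, -260.5, -30.0]
tool_rot: [3.138, 0.138, 0.0]
contact_force: [-1.0, 0.4, 2.7]
grip_width: 0.3
finger_force: 1.5
```

Request:
{"op": "send_rows", "data": {
  "motion": [0, 0, 0.013, 0, 0, 0, 0, 0, 0, 0, 0, 0]
}}

```text
time_s: 9.55
tcp_pos: [473.0, -260.5, -30.2]
tool_rot: [3.138, 0.138, 0.0]
contact_force: [-6.4, 4.2, 30.9]
grip_width: 0.2
finger_force: 15.2
```

Request:
{"op": "send_rows", "data": {
  "motion": [0, 0, 0.013, 0, 0, 0, 0, 0, 0, 0, 0, 0]
}}

```text
time_s: 9.75
tcp_pos: [473.0, -260.6, -30.3]
tool_rot: [3.138, 0.138, 0.0]
contact_force: [-13.9, 6.7, 56.7]
grip_width: -0.3
finger_force: 28.5
```

The table touch happens at a reading of −30, so the true tip is 30 mm above the reading. I'll back off and measure the x/y offset of the tip with it just above z=0.

Request:
{"op": "send_rows", "data": {
  "motion": [0, 0, -0.03, 0, 0, 0, 0, 0, 0, 0, 0, 0]
}}

```text
time_s: 9.95
tcp_pos: [473.4, -260.7, -28.7]
tool_rot: [3.138, 0.138, 0.002]
contact_force: [-0.1, -1.0, 0.6]
grip_width: 0.0
finger_force: 0.0
```

```bash
python3 - <<'E'
from h import *
w=cap('wrist');s=cap('scene');d=cap('side');t=telemetry.sense();print(t['tcp_pos'],t['contact_force'],t['moment'])
p=t['tcp_pos']+[0,0,30]
out=[]
for c,h in((w,30),(s,20),(d,20)):
    u,v=proj(c,p);u,v=int(round(u)),int(round(v));print(u,v,proj(c,p))
    im=c['pixels'][v-h:v+h,u-h:u+h];out.append(cv2.resize(im,(266,266),interpolation=0))
cv2.imwrite('pics/c7.png',np.hstack(out)[:,:,::-1])
E
```

```text
[ 472.63991147 -260.32578011  -29.91568288] [-0.37289982  0.18034931 -0.33318414] [ 0.00510978 -0.01900975  0.03816071]
249 252 [249.44089487 252.25742334]
187 284 [186.80850795 283.55627797]
201 168 [200.87032088 167.61930885]
```

View pics/c7.png

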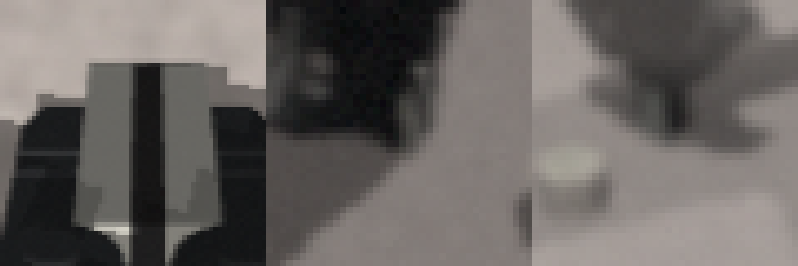

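The wrist crop shows the pads' front faces with tip edge at pixel (252.5,236). The scene and side crops show the tip within 1–2 px of the expected point, so only z is off (+30 mm).

```bash
python3 - <<'E'
from h import *
w=cap('wrist');t=telemetry.sense();print(t['tcp_pos'])
print(onz(w,252.5,236,0).round(1))
s=cap('scene');d=cap('side')
print(onz(s,187+(139-133)*40/266,284+8*40/266,0).round(1),onz(d,201+15*40/266,168,0).round(1))
E
```

```text
[ 472.58021398 -260.28893706  -30.0042796 ]
[ 482.  -260.7    0. ]
[ 477.4 -262.4    0. ] [ 468.9 -251.8    0. ]
```

Request:
{"op": "send_rows", "data": {
  "motion": [0, 0, -0.3, 0, 0, 0, 0, 0, -0.3, 0, 0, 0, 0.25, 0, 0, 0, 0, 0, 0.25, 0, 0, 0, 0, 0, 0, 0, 0, 0, 0, 0, 0, 0, 0.28, 0, 0, 0, 0, 0, 0.2, 0, 0, 0, 0, 0, 0.09, 0, 0, 0, 0, 0, 0, 0, 0, 0],
  "hand": 0
}}

```text
time_s: 11.15
tcp_pos: [545.4, -253.0, -27.2]
tool_rot: [-3.136, -0.138, 0.006]
contact_force: [-0.8, 0.0, -0.2]
grip_width: 85.6
finger_force: 0.0
```

Request:
{"op": "send_rows", "data": {
  "motion": [0, 0, 0, 0, 0, 0, 0, 0, 0, 0, 0, 0, 0, 0, 0, 0, 0, 0, 0, 0, 0, 0, 0, 0, 0, 0, 0, 0, 0, 0, 0, 0, 0, 0, 0, 0],
  "hand": 1
}}

```text
time_s: 11.75
tcp_pos: [548.4, -254.2, -23.4]
tool_rot: [3.138, 0.138, 0.003]
contact_force: [-1.6, 0.8, 8.1]
grip_width: 34.0
finger_force: 59.0
```

Gripped: 34 mm, 59 N. Next I lift, carry the tin towards the case, and look at the case from above.

Request:
{"op": "send_rows", "data": {
  "motion": [0, 0, -0.2, 0, 0, 0, 0, 0, -0.3, 0, 0, 0, 0, 0, -0.3, 0, 0, 0, 0, 0, -0.1, 0, 0, 0, -0.024, -0.33, 0, 0, 0, 0, -0.024, -0.33, 0, 0, 0, 0, -0.024, -0.33, 0, 0, 0, 0, -0.024, -0.33, 0, 0, 0, 0, -0.024, -0.33, 0, 0, 0, 0, -0.024, -0.33, 0, 0, 0, 0]
}}

```text
time_s: 12.75
tcp_pos: [499.2, 41.8, 110.1]
tool_rot: [-3.139, -0.137, -0.001]
contact_force: [1.2, 1.3, -0.4]
grip_width: 34.0
finger_force: 60.1
```

Request:
{"op": "send_rows", "data": {
  "motion": [0, 0, 0, 0, 0, 0, 0, 0, 0, 0, 0, 0]
}}

```text
time_s: 12.95
tcp_pos: [499.7, 41.1, 110.1]
tool_rot: [3.138, 0.143, 0.0]
contact_force: [0.2, -0.9, -0.4]
grip_width: 33.4
finger_force: 60.2
```

```bash
python3 - <<'E'
from h import *
w=cap('wrist','w8');t=telemetry.sense();print(t['tcp_pos'],t['grip_width'],t['finger_force'])
E
```

```text
[499.98969229  40.09387363 110.05657481] 34.055617416879606 60.192493200302124
```

View pics/w8.png

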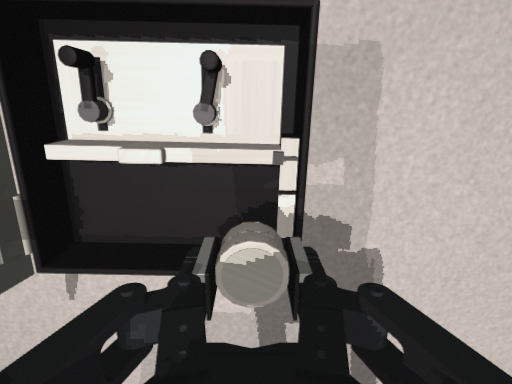

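The wrist view shows the whole case: near rim outer edge at about row 273, near-left corner (37,273), right rim at about x=318→303, plate top at rows 143–160, pointer at about (280,157) and index strip at columns 280–300 with a dark gap near row 193. The lever posts are at (70,55)/(92,108) and (210,60)/(205,113). The tin is held level.

```bash
python3 - <<'E'
from h import *
w=cap('wrist');g=w['pixels'].mean(2).astype(int);t=telemetry.sense();print(t['tcp_pos'],t['time_s'])
for u in (284,288,292,296): print(u,'rows132-240',g[132:240:2,u].tolist())
for v in (154,158): print(v,'cols264-306',g[v,264:306:2].tolist())
print('near wall',[(u,g[236:290:3,u].tolist()) for u in (60,100,140)])
print('right wall',[(v,g[v,276:330:3].tolist()) for v in (20,70,120)])
f=lambda u,v,z: onz(w,u,v,z).round(1)
print('nl',f(37,273,56),'nr?',f(150,275,56),'fr',f(318,2,56))
for u,v in [(48,153),(120,156),(164,156)]: print(f(u,v,44))
E
```

```text
[500.13211744  39.43587912 110.03370779] 13.05
284 rows132-240 [39, 15, 16, 139, 223, 222, 222, 222, 222, 222, 222, 222, 160, 93, 126, 213, 223, 222, 223, 222, 223, 222, 223, 223, 223, 223, 223, 223, 223, 159, 34, 109, 223, 238, 238, 238, 238, 235, 221, 220, 211, 137, 138, 137, 137, 136, 137, 136, 137, 136, 137, 136, 137, 51]
288 rows132-240 [41, 15, 15, 139, 223, 223, 223, 223, 222, 223, 222, 223, 168, 93, 119, 222, 221, 222, 221, 221, 221, 221, 221, 221, 220, 220, 220, 220, 219, 203, 35, 85, 237, 237, 237, 237, 233, 219, 218, 218, 218, 218, 219, 136, 136, 137, 137, 138, 137, 137, 138, 138, 126, 21]
292 rows132-240 [18, 16, 16, 111, 219, 219, 219, 219, 219, 218, 219, 219, 106, 93, 118, 218, 219, 219, 219, 219, 219, 218, 220, 220, 220, 220, 221, 221, 221, 206, 35, 87, 238, 238, 238, 238, 237, 227, 227, 226, 143, 111, 88, 80, 73, 74, 70, 65, 47, 45, 25, 19, 35, 99]
296 rows132-240 [15, 12, 13, 112, 223, 223, 222, 223, 226, 183, 183, 168, 97, 66, 55, 114, 112, 85, 78, 50, 34, 19, 12, 13, 14, 12, 13, 12, 12, 16, 17, 20, 19, 22, 24, 27, 28, 32, 32, 35, 36, 20, 19, 20, 21, 20, 20, 21, 21,
[... 206 characters left out ...]
 94, 93, 94, 66, 12, 37, 41, 31]
near wall [(60, [11, 12, 12, 8, 11, 10, 15, 15, 16, 17, 16, 31, 36, 190, 182, 183, 186, 189]), (100, [32, 32, 31, 17, 15, 16, 16, 15, 17, 17, 16, 27, 37, 193, 188, 191, 193, 181]), (140, [38, 33, 33, 16, 17, 16, 16, 16, 16, 15, 17, 20, 41, 106, 191, 196, 20, 25])]
right wall [(20, [13, 10, 12, 10, 12, 14, 11, 12, 10, 11, 14, 37, 48, 31, 191, 188, 185, 187]), (70, [227, 229, 77, 45, 45, 44, 45, 13, 13, 11, 37, 41, 51, 162, 170, 166, 168, 164]), (120, [227, 132, 42, 42, 42, 42, 14, 13, 10, 42, 36, 127, 169, 169, 167, 168, 172, 171])]
nl [419.9 215.2  56. ] nr? [426.4 119.6  56. ] fr [640.8   8.3  56. ]
[521.8 202.7  44. ]
[524.4 146.2  44. ]
[527.5 111.5  44. ]
```

```bash
cat > fit.py <<'E'
from h import *
def case(w):
    g=w['pixels'].mean(2)
    def edge(prof): # first strong dark->bright transition index from arrays
        d=np.diff(prof); i=int(np.argmax(d>50)); return i+1-(d[i]<90)*0
    near=[(u,236+edge(g[236:300,u])) for u in range(50,140,10)]
    right=[(300+edge(g[v,300:340]),v) for v in range(15,110,10)]
    N=np.array([onz(w,u,v-.5,56)[:2] for u,v in near]); Rr=np.array([onz(w,u-.5,v,56)[:2] for u,v in right])
    return near,right,N,Rr
E
python3 - <<'E'
from fit import *
w=cap('wrist');n,r,N,Rr=case(w);print(n,r)
aN=np.polyfit(N[:,1],N[:,0],1);aR=np.polyfit(Rr[:,0],Rr[:,1],1)
print('yaw near',-np.arctan(aN[0]),'yaw right',np.arctan(aR[0]),(N[:,0]-np.polyval(aN,N[:,1])).round(1),(Rr[:,1]-np.polyval(aR,Rr[:,0])).round(1))
yaw=(np.arctan(aR[0])-np.arctan(aN[0]))/2
ex=np.array([np.cos(yaw),np.sin(yaw)]);ey=np.array([-ex[1],ex[0]])
a=np.mean(N@ex);b=np.mean(Rr@ey); O=(a+105)*ex+(b+112)*ey
print('yaw',yaw,'O',O.round(1))
f=lambda u,v,z:(lambda p:np.array([(p[:2]-O)@ex,(p[:2]-O)@ey]).round(1))(onz(w,u,v,z))
print('mark',f(288,193.6,44),'pointer',f(288,158.3,44),f(288,158.3,46),'strip end',f(285,138,44))
print('tab',f(141,155,54),'plate left end',f(46,152,44),'right end',f(272,154,44))
print('posts a',f(210,60,51),'b',f(68,54,51),'axis a',f(205,113,38),f(205,113,31),'axis b',f(92,109,34))
E
```

```text
[(50, np.int64(274)), (60, np.int64(274)), (70, np.int64(275)), (80, np.int64(274)), (90, np.int64(275)), (100, np.int64(275)), (110, np.int64(275)), (120, np.int64(275)), (130, np.int64(275))] [(np.int64(316), 15), (np.int64(315), 25), (np.int64(314), 35), (np.int64(313), 45), (np.int64(313), 55), (np.int64(312), 65), (np.int64(311), 75), (np.int64(311), 85), (np.int64(310), 95), (np.int64(309), 105)]
yaw near 0.07170188435110704 yaw right 0.06753363227697434 [ 0.1  0.3 -0.6  0.5 -0.3 -0.2 -0.1  0.1  0.2] [-0.2 -0.   0.1  0.3 -0.2  0.   0.2 -0.3 -0.1  0.1]
yaw 0.06961775831404068 O [532.2 113.4]
mark [ -34.  -102.3] pointer [  -4.7 -100.7] [  -4.3 -100.5] strip end [ 11.2 -97.5]
tab [-2.3 12.2] plate left end [-3.1 90.4] right end [ -1.5 -87.9]
posts a [ 65.3 -41.2] b [67.4 57.9] axis a [ 28.7 -34.9] [ 28.4 -33.8] axis b [29.9 54.8]
```

Case: origin ≈ (532, 111.5), yaw 0.07. Pointer at x ≈ −4.5 and mark at x ≈ −34, which fits the stated ranges. I'll place tin 1 at case (−78, −35).

Request:
{"op": "send_rows", "data": {
  "motion": [-0.137, -0.116, 0, 0, 0, 0.01, -0.137, -0.116, 0, 0, 0, 0, 0, 0, 0, 0, 0, 0, 0, 0, 0.2, 0, 0, 0, 0, 0, 0.25, 0, 0, 0, 0, 0, 0.2, 0, 0, 0, 0, 0, 0.1, 0, 0, 0, 0, 0, 0.04, 0, 0, 0, 0, 0, 0, 0, 0, 0]
}}

```text
time_s: 14.0
tcp_pos: [456.5, 70.7, -9.0]
tool_rot: [3.14, 0.104, -0.002]
contact_force: [-0.3, 0.4, -0.2]
grip_width: 34.2
finger_force: 60.3
```

Request:
{"op": "send_rows", "data": {
  "motion": [0, 0, 0.02, 0, 0, 0, 0, 0, 0.02, 0, 0, 0, 0, 0, 0, 0, 0, 0]
}}

```text
time_s: 14.3
tcp_pos: [456.7, 71.6, -14.2]
tool_rot: [-3.14, -0.106, -0.001]
contact_force: [0.1, 0.1, -1.2]
grip_width: 33.8
finger_force: 60.2
```

Request:
{"op": "send_rows", "data": {
  "motion": [0, 0, 0.013, 0, 0, 0, 0, 0, 0.008, 0, 0, 0, 0, 0, 0, 0, 0, 0]
}}

```text
time_s: 14.6
tcp_pos: [456.5, 71.7, -17.4]
tool_rot: [-3.14, -0.107, -0.001]
contact_force: [-0.6, -0.4, 3.3]
grip_width: 33.6
finger_force: 60.8
```

Request:
{"op": "send_rows", "data": {
  "motion": [0, 0, 0, 0, 0, 0, 0, 0, 0, 0, 0, 0, 0, 0, 0, 0, 0, 0, 0, 0, -0.1, 0, 0, 0, 0, 0, -0.2, 0, 0, 0, 0, 0, -0.3, 0, 0, 0, 0, 0, -0.25, 0, 0, 0, 0, 0, 0, 0, 0, 0],
  "hand": 0.3
}}

```text
time_s: 15.4
tcp_pos: [459.6, 72.1, 114.4]
tool_rot: [-3.139, -0.106, -0.013]
contact_force: [-0.1, -0.4, -0.5]
grip_width: 60.0
finger_force: 0.0
```

Request:
{"op": "send_rows", "data": {
  "motion": [0.024, 0.3, 0, 0, 0, 0, 0.024, 0.3, 0, 0, 0, 0, 0.024, 0.3, 0, 0, 0, 0, 0.024, 0.3, 0, 0, 0, 0, 0.024, 0.3, 0, 0, 0, 0, 0.024, 0.3, 0, 0, 0, 0, 0.024, 0.3, 0, 0, 0, 0, 0.024, 0.3, 0, 0, 0, 0, 0.024, 0.3, 0, 0, 0, 0, 0, 0, 0, 0, 0, 0],
  "hand": 0
}}

```text
time_s: 16.4
tcp_pos: [516.6, -335.4, 109.2]
tool_rot: [3.138, 0.101, 0.002]
contact_force: [0.1, 0.1, 0.0]
grip_width: 85.7
finger_force: 0.0
```

```bash
python3 - <<'E'
from h import *
w=cap('wrist','w9');t=telemetry.sense();print(t['tcp_pos'])
e=proj(w,(549,-367.6,26));print('expect',e)
g=cv2.medianBlur(cv2.cvtColor(w['pixels'],cv2.COLOR_RGB2GRAY),3)[:240]
r=36*304/(t['tcp_pos'][2]+150)/2
c=cv2.HoughCircles(g,cv2.HOUGH_GRADIENT,1,20,param1=120,param2=14,minRadius=int(r*.85),maxRadius=int(r*1.25))
for u,v,q in (c[0][:6] if c is not None else []): p=onz(w,u,v,26);print(u,v,q,p.round(1),delta([p[0],p[1],-25])[0])
E
```

```text
[ 515.76322284 -332.6270688   108.80381318]
expect [290.77575918 156.74899584]
290.5 157.5 20.5 [ 548.3 -367.4   26. ] [ 30.3  36.8 133.8]
```

Request:
{"op": "send_rows", "data": {
  "motion": [0.1, 0.12, 0, 0, 0, 0, 0.1, 0.12, 0, 0, 0, 0, 0, 0, 0, 0, 0, 0, 0, 0, 0.28, 0, 0, 0, 0, 0, 0.28, 0, 0, 0, 0, 0, 0.22, 0, 0, 0, 0, 0, 0.11, 0, 0, 0, 0, 0, 0, 0, 0, 0, 0, 0, 0, 0, 0, 0]
}}

```text
time_s: 17.35
tcp_pos: [548.9, -364.0, -22.8]
tool_rot: [3.139, 0.107, 0.001]
contact_force: [0.6, -0.4, -0.2]
grip_width: 85.4
finger_force: 0.0
```

Request:
{"op": "send_rows", "data": {
  "motion": [0, 0, 0, 0, 0, 0, 0, 0, 0, 0, 0, 0, 0, 0, 0, 0, 0, 0, 0, 0, 0, 0, 0, 0, 0, 0, 0, 0, 0, 0, 0, 0, 0, 0, 0, 0],
  "hand": 1
}}

```text
time_s: 17.95
tcp_pos: [549.1, -364.6, -22.3]
tool_rot: [3.139, 0.106, 0.002]
contact_force: [-1.4, 0.7, 8.2]
grip_width: 34.1
finger_force: 59.1
```

Request:
{"op": "send_rows", "data": {
  "motion": [0, 0, -0.2, 0, 0, 0, 0, 0, -0.3, 0, 0, 0, 0, 0, -0.3, 0, 0, 0, 0, 0, -0.1, 0, 0, 0, -0.037, -0.313, 0, 0, 0, 0, -0.037, -0.313, 0, 0, 0, 0, -0.037, -0.313, 0, 0, 0, 0, -0.037, -0.313, 0, 0, 0, 0, -0.037, -0.313, 0, 0, 0, 0, -0.037, -0.313, 0, 0, 0, 0]
}}

```text
time_s: 18.95
tcp_pos: [495.2, -83.7, 111.2]
tool_rot: [-3.14, -0.106, 0.0]
contact_force: [0.8, 1.3, -0.5]
grip_width: 33.8
finger_force: 60.0
```

Request:
{"op": "send_rows", "data": {
  "motion": [-0.037, -0.313, 0, 0, 0, 0, -0.037, -0.313, 0, 0, 0, 0, -0.037, -0.313, 0, 0, 0, 0, -0.037, -0.313, 0, 0, 0, 0, -0.037, -0.31, 0, 0, 0, 0, 0, 0, 0, 0, 0, 0, 0, 0, 0, 0, 0, 0]
}}

```text
time_s: 19.65
tcp_pos: [452.0, 147.4, 111.1]
tool_rot: [3.139, 0.111, -0.001]
contact_force: [1.0, 0.6, -1.3]
grip_width: 33.9
finger_force: 60.1
```

```bash
python3 - <<'E'
from h import *
w=cap('wrist','w10');t=telemetry.sense();print(t['tcp_pos'],t['grip_width'],t['finger_force'],delta([451.6,146,-15])[0],R.from_rotvec(t['tool_rot']).as_matrix()[1,0])
E
```

```text
[452.22666094 146.4052497  111.13824409] 33.63553350996562 60.10226368904114 [ -0.6   0.3 126.1] 0.0690139294131809
```

Request:
{"op": "send_rows", "data": {
  "motion": [0, 0, 0.25, 0, 0, 0, 0, 0, 0.25, 0, 0, 0, 0, 0, 0.2, 0, 0, 0, 0, 0, 0.1, 0, 0, 0, 0, 0, 0.035, 0, 0, 0, 0, 0, 0.01, 0, 0, 0, 0, 0, 0, 0, 0, 0]
}}

```text
time_s: 20.4
tcp_pos: [453.2, 146.0, -14.9]
tool_rot: [-3.14, -0.105, -0.001]
contact_force: [-0.0, 0.9, -0.5]
grip_width: 34.1
finger_force: 60.1
```

Request:
{"op": "send_rows", "data": {
  "motion": [0, 0, 0.008, 0, 0, 0, 0, 0, 0, 0, 0, 0]
}}

```text
time_s: 20.6
tcp_pos: [453.2, 146.6, -15.9]
tool_rot: [-3.139, -0.106, -0.002]
contact_force: [0.9, -0.1, 0.0]
grip_width: 34.0
finger_force: 60.1
```

Request:
{"op": "send_rows", "data": {
  "motion": [0, 0, 0, 0, 0, 0, 0, 0, 0, 0, 0, 0, 0, 0, 0, 0, 0, 0, 0, 0, -0.1, 0, 0, 0, 0, 0, -0.2, 0, 0, 0, 0, 0, -0.3, 0, 0, 0, 0, 0, -0.3, 0, 0, 0, 0, 0, -0.3, 0, 0, 0, 0, 0, 0, 0, 0, 0],
  "hand": 0.3
}}

```text
time_s: 21.5
tcp_pos: [456.2, 147.8, 169.2]
tool_rot: [-3.137, -0.107, -0.015]
contact_force: [-0.2, -0.1, -0.2]
grip_width: 59.8
finger_force: 0.0
```

```bash
cat >> h.py <<'E'
O=np.array([532.2,111.5]);yaw=.0696;ex=np.array([np.cos(yaw),np.sin(yaw)]);ey=np.array([-ex[1],ex[0]])
def W(x,y,z): return np.r_[O+x*ex+y*ey,z]
def C(p): q=np.array(p)[:2]-O; return np.array([q@ex,q@ey]).round(1)
E
python3 - <<'E'
from h import *
w=cap('wrist','w11');t=telemetry.sense();print(t['tcp_pos'],C(t['tcp_pos']))
for p in [(-78,-35),(-78,40)]: print('expect',proj(w,W(*p,32)))
g=cv2.medianBlur(cv2.cvtColor(w['pixels'],cv2.COLOR_RGB2GRAY),3)
c=cv2.HoughCircles(g,cv2.HOUGH_GRADIENT,1,20,param1=120,param2=12,minRadius=11,maxRadius=26)
for u,v,q in (c[0][:14] if c is not None else []): p=onz(w,u,v,32);print(u,v,q,C(p))
E
```

```text
[454.61372907 147.27328868 166.51428238] [-74.9  41.1]
expect [323.66932586 181.51732585]
expect [252.54167863 181.59843125]
324.5 182.5 16.0 [-79.1 -35.9]
29.5 256.5 24.3 [-165.6  294.1]
252.5 180.5 16.0 [-76.8  40. ]
67.5 207.5 25.4 [-106.7  240.4]
50.5 245.5 21.0 [-151.9  267.5]
319.5 76.5 12.2 [ 25.6 -24.1]
47.5 207.5 18.3 [-106.7  262.1]
172.5 269.5 19.9 [-182.5  132.4]
230.5 73.5 11.8 [28.4 61. ]
117.5 283.5 18.2 [-200.9  198.3]
149.5 222.5 12.2 [-124.2  153.3]
```

Both tins stand in the bay, measured at case (−79,−36) and (−77,40). Next I push the plate from behind at the tab with the fingers shut.

Request:
{"op": "send_rows", "data": {
  "motion": [0.238, 0.056, 0, 0, 0, 0, 0.238, 0.056, 0, 0, 0, 0, 0.238, 0.056, 0, 0, 0, 0, 0, 0, 0, 0, 0, 0, 0, 0, 0.25, 0, 0, 0, 0, 0, 0.25, 0, 0, 0, 0, 0, 0, 0, 0, 0],
  "hand": 1
}}

```text
time_s: 22.25
tcp_pos: [555.9, 127.7, 82.9]
tool_rot: [3.138, 0.106, -0.016]
contact_force: [-1.1, -0.4, -0.5]
grip_width: 0.1
finger_force: 0.0
```

```bash
python3 - <<'E'
from h import *
t=telemetry.sense();print(t['tcp_pos'],C(t['tcp_pos']),t['grip_width'],delta(W(32,16,-5)))
E
```

```text
[555.92461546 127.68411443  82.94964614] [24.8 14.5] 0.08083137633566617 (array([ 8.1, -1.7, 87.9]), array([555.9, 127.7,  82.9]))
```

Request:
{"op": "send_rows", "data": {
  "motion": [0.054, -0.01, 0, 0, 0, 0, 0, 0, 0.2, 0, 0, 0, 0, 0, 0.2, 0, 0, 0, 0, 0, 0.13, 0, 0, 0, 0, 0, 0.055, 0, 0, 0, 0, 0, 0, 0, 0, 0]
}}

```text
time_s: 22.85
tcp_pos: [569.8, 131.0, 1.2]
tool_rot: [-3.14, -0.107, -0.001]
contact_force: [-0.1, -0.5, 0.1]
grip_width: -0.2
finger_force: 0.0
```

Request:
{"op": "send_rows", "data": {
  "motion": [-0.05, 0, 0, 0, 0, 0, -0.03, 0, 0, 0, 0, 0, -0.013, 0, 0, 0, 0, 0, 0, 0, 0, 0, 0, 0]
}}

```text
time_s: 23.25
tcp_pos: [555.2, 129.8, 1.4]
tool_rot: [-3.14, -0.107, -0.001]
contact_force: [0.2, -0.0, 0.2]
grip_width: -0.0
finger_force: 0.0
```

Request:
{"op": "send_rows", "data": {
  "motion": [-0.013, 0, 0, 0, 0, 0, -0.013, 0, 0, 0, 0, 0, 0, 0, 0, 0, 0, 0]
}}

```text
time_s: 23.55
tcp_pos: [551.0, 129.4, 0.6]
tool_rot: [3.14, 0.107, -0.001]
contact_force: [-0.2, 0.3, -0.5]
grip_width: 0.0
finger_force: 0.0
```

Request:
{"op": "send_rows", "data": {
  "motion": [-0.013, 0, 0, 0, 0, 0, -0.013, 0, 0, 0, 0, 0, 0, 0, 0, 0, 0, 0]
}}

```text
time_s: 23.85
tcp_pos: [547.0, 129.2, 0.5]
tool_rot: [3.14, 0.107, -0.001]
contact_force: [0.5, -0.6, -1.4]
grip_width: -0.1
finger_force: 0.0
```

Request:
{"op": "send_rows", "data": {
  "motion": [-0.03, 0, 0, 0, 0, 0, -0.03, 0, 0, 0, 0, 0, -0.03, 0, 0, 0, 0, 0, -0.03, 0, 0, 0, 0, 0, -0.03, 0, 0, 0, 0, 0, -0.02, 0, 0, 0, 0, 0, 0, 0, 0, 0, 0, 0]
}}

```text
time_s: 24.55
tcp_pos: [521.1, 127.4, 0.6]
tool_rot: [3.14, 0.107, -0.002]
contact_force: [-1.2, -0.5, 0.4]
grip_width: 0.4
finger_force: 0.0
```

Request:
{"op": "send_rows", "data": {
  "motion": [0.1, 0, 0, 0, 0, 0, 0.1, 0, 0, 0, 0, 0, 0, 0, -0.3, 0, 0, 0, 0, 0, -0.3, 0, 0, 0, 0, 0.25, -0.1, 0, 0, 0, -0.2, 0.25, 0, 0, 0, 0, 0, 0, 0, 0, 0, 0, 0, 0, 0, 0, 0, 0]
}}

```text
time_s: 25.35
tcp_pos: [526.2, 51.9, 105.7]
tool_rot: [-3.14, -0.104, 0.001]
contact_force: [-0.3, 0.7, 0.0]
grip_width: 0.1
finger_force: 0.0
```

```bash
cat > pm.py <<'E'
from h import *
def pm():
    w=cap('wrist');g=w['pixels'].mean(2);t=telemetry.sense();print(C(t['tcp_pos']),t['tcp_pos'][2].round(1))
    for y in (-96,-98,-100,-102):
        xs=np.arange(-70,14,.5);v=[cv2.getRectSubPix(g.astype(np.float32),(1,1),tuple(map(float,proj(w,W(x,y,44)))))[0,0] for x in xs]
        v=np.array(v); d=v<np.median(v)*0.72; k=np.flatnonzero(np.diff(np.r_[0,d.astype(int),0]))
        print(y,[(xs[a],xs[b-1],int(v[a:b].min())) for a,b in zip(k[::2],k[1::2])],int(np.median(v)))
    return w
E
python3 -c "
from pm import *
pm()"
```

```text
[ -9.3 -58.4] 105.7
-96 [(np.float64(-35.0), np.float64(-26.5), 17), (np.float64(12.0), np.float64(13.5), 16)] 140
-98 [(np.float64(-35.0), np.float64(-26.5), 15), (np.float64(12.0), np.float64(13.5), 16)] 138
-100 [(np.float64(-35.0), np.float64(-26.5), 16), (np.float64(12.0), np.float64(13.5), 16)] 137
-102 [(np.float64(-35.0), np.float64(-26.5), 19), (np.float64(12.0), np.float64(13.5), 15)] 139
```

```bash
python3 - <<'E'
from h import *
w=cap('wrist');g=w['pixels'].mean(2).astype(np.float32)
for y in (-94,-98,-101,-104): print(y,[int(cv2.getRectSubPix(g,(1,1),tuple(map(float,proj(w,W(x,y,44)))))[0,0]) for x in np.arange(-40,-20,1)])
p=proj(w,W(-31,-99,44));print(p)
u,v=map(int,p);cv2.imwrite('pics/c12.png',cv2.resize(w['pixels'][v-35:v+35,u-45:u+45],(720,560),interpolation=0)[:,:,::-1])
E
```

```text
-94 [138, 138, 138, 138, 138, 87, 32, 24, 24, 93, 72, 59, 54, 44, 138, 191, 194, 217, 221, 221]
-98 [137, 137, 137, 137, 137, 86, 29, 21, 21, 95, 78, 60, 53, 48, 163, 218, 221, 221, 221, 221]
-101 [136, 136, 136, 136, 135, 84, 29, 20, 21, 94, 77, 60, 54, 48, 163, 216, 218, 218, 218, 218]
-104 [114, 110, 116, 126, 125, 75, 25, 19, 19, 73, 58, 46, 49, 55, 143, 183, 186, 181, 185, 207]
[299.54293741 222.85813928]
```

The mark is black at x = −34.5…−31.5. The pointer is grey at −31.2…−26.5, so it still has about 4 mm to go.

Request:
{"op": "send_rows", "data": {
  "motion": [0.1, -0.25, 0, 0, 0, 0, 0.1, -0.246, 0, 0, 0, 0, 0, 0, 0, 0, 0, 0, 0, 0, 0.25, 0, 0, 0, 0, 0, 0.25, 0, 0, 0, 0, 0, 0.2, 0, 0, 0, 0, 0, 0, 0, 0, 0, -0.1, 0, 0, 0, 0, 0, -0.06, 0, 0, 0, 0, 0, 0, 0, 0, 0, 0, 0]
}}

```text
time_s: 26.45
tcp_pos: [527.2, 127.4, 1.5]
tool_rot: [3.14, 0.107, -0.0]
contact_force: [0.1, 0.5, 1.0]
grip_width: -0.1
finger_force: 0.0
```

```bash
python3 - <<'E'
from h import *
t=telemetry.sense();print(t['tcp_pos'],C(t['tcp_pos']),t['contact_force'],delta(W(-14,16,0))[0])
E
```

```text
[527.24586295 127.44788384   1.53433405] [-3.8 16.3] [0.05397301 0.53391081 0.96749295] [-10.2   0.3   1.5]
```

Request:
{"op": "send_rows", "data": {
  "motion": [-0.025, 0, 0, 0, 0, 0, -0.02, 0, 0, 0, 0, 0, -0.013, 0, 0, 0, 0, 0, -0.011, 0, 0, 0, 0, 0, 0, 0, 0, 0, 0, 0]
}}

```text
time_s: 26.95
tcp_pos: [518.2, 126.7, 0.9]
tool_rot: [-3.14, -0.106, -0.002]
contact_force: [1.9, 0.1, 2.0]
grip_width: -0.1
finger_force: 1.0
```

Request:
{"op": "send_rows", "data": {
  "motion": [0.1, 0, 0, 0, 0, 0, 0.1, 0, 0, 0, 0, 0, 0, 0, -0.3, 0, 0, 0, 0, 0, -0.3, 0, 0, 0, 0, 0.25, -0.1, 0, 0, 0, -0.2, 0.25, 0, 0, 0, 0, 0, 0, 0, 0, 0, 0, 0, 0, 0, 0, 0, 0]
}}

```text
time_s: 27.75
tcp_pos: [522.0, 51.0, 105.6]
tool_rot: [-3.14, -0.103, 0.001]
contact_force: [0.1, -0.3, -0.6]
grip_width: 0.5
finger_force: 0.0
```

```bash
python3 - <<'E'
from h import *
w=cap('wrist');g=w['pixels'].mean(2).astype(np.float32);print(C(telemetry.sense()['tcp_pos']))
for y in (-94,-98,-101): print(y,[int(cv2.getRectSubPix(g,(1,1),tuple(map(float,proj(w,W(x,y,44)))))[0,0]) for x in np.arange(-42,-22,1)])
p=proj(w,W(-31,-99,44));u,v=map(int,p);cv2.imwrite('pics/c13.png',cv2.resize(w['pixels'][v-35:v+35,u-45:u+45],(720,560),interpolation=0)[:,:,::-1])
E
```

```text
[-13.7 -59. ]
-94 [139, 138, 139, 138, 138, 135, 128, 90, 45, 48, 56, 57, 53, 163, 209, 214, 214, 219, 221, 235]
-98 [137, 137, 137, 137, 138, 138, 132, 92, 45, 48, 56, 83, 59, 117, 211, 220, 221, 221, 221, 234]
-101 [137, 137, 137, 137, 137, 136, 130, 90, 44, 48, 56, 84, 58, 117, 209, 218, 218, 218, 218, 231]
```

View pics/c13.png

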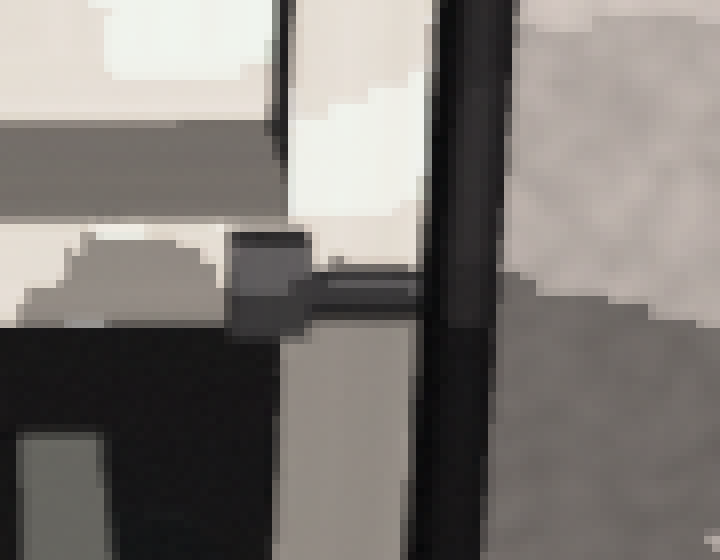

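The pointer now lies over the line, at about row 296 in the crop. The plate's own top edges, at the same 44 mm height as the strip, run from row 215 to row 325. That puts the plate centre at x ≈ −30 against the mark at −33.2, because the raised pointer suffers parallax. It needs about 3 mm more.

Request:
{"op": "send_rows", "data": {
  "motion": [0.12, -0.25, 0, 0, 0, 0, 0.1, -0.246, 0, 0, 0, 0, 0, 0, 0, 0, 0, 0, 0, 0, 0.25, 0, 0, 0, 0, 0, 0.25, 0, 0, 0, 0, 0, 0.2, 0, 0, 0, 0, 0, 0, 0, 0, 0, -0.1, 0, 0, 0, 0, 0, -0.06, 0, 0, 0, 0, 0, 0, 0, 0, 0, 0, 0]
}}

```text
time_s: 28.8
tcp_pos: [526.0, 126.8, 1.5]
tool_rot: [-3.14, -0.107, 0.0]
contact_force: [-0.2, -0.3, 0.7]
grip_width: -0.3
finger_force: 0.0
```

```bash
python3 - <<'E'
from h import *
t=telemetry.sense();print(C(t['tcp_pos']),t['contact_force'],delta(W(-16.1,16,0))[0])
E
```

```text
[-5.2 15.7] [-0.19790874 -0.28560276  0.67777474] [-10.9  -0.3   1.5]
```

Request:
{"op": "send_rows", "data": {
  "motion": [-0.03, 0, 0, 0, 0, 0, -0.02, 0, 0, 0, 0, 0, -0.013, 0, 0, 0, 0, 0, -0.012, 0, 0, 0, 0, 0, 0, 0, 0, 0, 0, 0, 0, 0, 0, 0, 0, 0]
}}

```text
time_s: 29.4
tcp_pos: [516.0, 126.0, 0.8]
tool_rot: [-3.14, -0.106, -0.001]
contact_force: [2.7, 0.1, 0.9]
grip_width: 0.2
finger_force: 1.0
```

Request:
{"op": "send_rows", "data": {
  "motion": [0.1, 0, 0, 0, 0, 0, 0.1, 0, 0, 0, 0, 0, 0, 0, -0.3, 0, 0, 0, 0, 0, -0.3, 0, 0, 0, 0, 0.25, -0.1, 0, 0, 0, -0.2, 0.25, 0, 0, 0, 0, 0, 0, 0, 0, 0, 0, 0, 0, 0, 0, 0, 0]
}}

```text
time_s: 30.2
tcp_pos: [519.7, 50.3, 105.6]
tool_rot: [-3.14, -0.104, 0.001]
contact_force: [-0.2, -0.2, -0.2]
grip_width: -0.1
finger_force: 0.0
```

```bash
python3 - <<'E'
from h import *
w=cap('wrist');g=w['pixels'].mean(2).astype(np.float32);print(C(telemetry.sense()['tcp_pos']))
f=lambda y,a,b,z=44:[int(cv2.getRectSubPix(g,(1,1),tuple(map(float,proj(w,W(x,y,z)))))[0,0]) for x in np.arange(a,b,1)]
for y in (-94,-98,-101): print(y,f(y,-44,-24))
for y in (-80,-72,-60,-50,-30): print(y,f(y,-44,-16))
E
```

```text
[-15.9 -59.6]
-94 [139, 138, 139, 139, 137, 134, 133, 133, 111, 71, 62, 60, 58, 125, 211, 218, 219, 221, 222, 236]
-98 [138, 138, 138, 138, 138, 138, 138, 138, 113, 70, 58, 80, 56, 89, 178, 218, 220, 221, 223, 236]
-101 [136, 137, 137, 136, 137, 137, 137, 137, 111, 70, 59, 82, 56, 117, 212, 219, 219, 218, 221, 235]
-80 [21, 21, 21, 22, 23, 23, 54, 114, 136, 140, 141, 140, 138, 137, 137, 137, 192, 217, 158, 116, 111, 110, 110, 110, 109, 109, 110, 110]
-72 [21, 21, 22, 23, 23, 21, 51, 112, 136, 140, 141, 139, 137, 138, 170, 216, 229, 233, 165, 116, 111, 110, 111, 110, 110, 109, 111, 110]
-60 [22, 23, 22, 22, 22, 22, 67, 170, 213, 221, 222, 221, 220, 220, 220, 220, 220, 217, 154, 114, 111, 109, 111, 110, 109, 109, 110, 110]
-50 [28, 27, 28, 27, 28, 28, 70, 177, 215, 220, 221, 220, 219, 219, 220, 221, 220, 216, 155, 113, 110, 109, 110, 110, 109, 110, 109, 109]
-30 [41, 41, 41, 42, 42, 42, 85, 216, 234, 236, 236, 236, 236, 236, 237, 237, 237, 233, 165, 112, 108, 106, 109, 109, 108, 108, 109, 109]
```

Request:
{"op": "send_rows", "data": {
  "motion": [0.12, -0.25, 0, 0, 0, 0, 0.1, -0.25, 0, 0, 0, 0, 0, 0, 0, 0, 0, 0, 0, 0, 0.25, 0, 0, 0, 0, 0, 0.25, 0, 0, 0, 0, 0, 0.2, 0, 0, 0, 0, 0, 0, 0, 0, 0, -0.1, 0, 0, 0, 0, 0, -0.06, 0, 0, 0, 0, 0, 0, 0, 0, 0, 0, 0]
}}

```text
time_s: 31.25
tcp_pos: [523.7, 126.6, 1.5]
tool_rot: [-3.14, -0.107, 0.0]
contact_force: [0.2, 0.1, -0.4]
grip_width: 0.1
finger_force: 0.0
```

Request:
{"op": "send_rows", "data": {
  "motion": [-0.03, 0, 0, 0, 0, 0, -0.02, 0, 0, 0, 0, 0, -0.011, 0, 0, 0, 0, 0, -0.011, 0, 0, 0, 0, 0, 0, 0, 0, 0, 0, 0, 0, 0, 0, 0, 0, 0]
}}

```text
time_s: 31.85
tcp_pos: [514.2, 125.8, 0.9]
tool_rot: [-3.14, -0.106, -0.001]
contact_force: [2.8, 0.8, 1.8]
grip_width: -0.1
finger_force: 1.0
```

Request:
{"op": "send_rows", "data": {
  "motion": [0.1, 0, 0, 0, 0, 0, 0.1, 0, 0, 0, 0, 0, 0, 0, -0.3, 0, 0, 0, 0, 0, -0.3, 0, 0, 0, 0, 0.25, -0.1, 0, 0, 0, -0.2, 0.25, 0, 0, 0, 0, 0, 0, 0, 0, 0, 0, 0, 0, 0, 0, 0, 0]
}}

```text
time_s: 32.65
tcp_pos: [518.0, 50.2, 105.6]
tool_rot: [-3.14, -0.104, 0.001]
contact_force: [-0.4, -0.0, -0.3]
grip_width: 0.0
finger_force: 0.0
```

```bash
cat > chk.py <<'E'
from h import *
w=cap('wrist');g=w['pixels'].mean(2).astype(np.float32);print(C(telemetry.sense()['tcp_pos']),telemetry.sense()['tcp_pos'])
f=lambda y,a,b,z=44:[int(cv2.getRectSubPix(g,(1,1),tuple(map(float,proj(w,W(x,y,z)))))[0,0]) for x in np.arange(a,b,1)]
for y in (-98,-101): print(y,f(y,-44,-24))
for y in (-60,-30): print(y,f(y,-44,-16))
E
python3 chk.py
```

```text
[-17.7 -59.6] [518.68664858  50.82342628 105.58489755]
-98 [138, 138, 138, 138, 137, 138, 120, 80, 59, 86, 57, 39, 41, 127, 215, 221, 221, 236, 238, 238]
-101 [136, 137, 137, 137, 137, 137, 119, 79, 58, 86, 56, 38, 40, 125, 212, 219, 219, 219, 222, 235]
-60 [22, 21, 22, 22, 39, 153, 209, 220, 222, 222, 220, 220, 220, 220, 220, 219, 173, 121, 111, 109, 110, 110, 109, 109, 109, 110, 110, 159]
-30 [42, 41, 42, 42, 46, 206, 233, 236, 236, 236, 236, 236, 237, 237, 237, 235, 188, 124, 109, 107, 108, 110, 108, 108, 108, 108, 113, 159]
```

The plate centre is at −33.5 against the mark at −33.25, so it is set. Next is lever A: I'll pinch its post at about case (65.8, −39.4) and carry it along its 38 mm arc.

Request:
{"op": "send_rows", "data": {
  "motion": [0.278, -0.067, 0, 0, 0, 0, 0.278, -0.067, 0, 0, 0, 0, 0, 0, 0, 0, 0, 0, 0, 0, 0.1, 0, 0, 0, 0, 0, 0, 0, 0, 0],
  "hand": 0.55
}}

```text
time_s: 33.2
tcp_pos: [598.0, 76.9, 87.6]
tool_rot: [3.139, 0.108, -0.008]
contact_force: [-1.2, -0.4, -0.4]
grip_width: 38.6
finger_force: 0.0
```

```bash
python3 - <<'E'
from h import *
t=telemetry.sense();print(C(t['tcp_pos']),t['tcp_pos'],t['grip_width'],delta(W(65.8,-39.4,5))[0])
w=cap('wrist');g=w['pixels'].mean(2).astype(np.float32)
u,v=proj(w,W(65.8,-39.4,51));print(u,v)
f=lambda y,a,b,z=51:[int(cv2.getRectSubPix(g,(1,1),tuple(map(float,proj(w,W(x,y,z)))))[0,0]) for x in np.arange(a,b,2)]
print('x45..87',f(-39.4,45,87)); print('y-65..-15',[int(cv2.getRectSubPix(g,(1,1),tuple(map(float,proj(w,W(66,y,51)))))[0,0]) for y in range(-65,-13,2)])
cv2.imwrite('pics/w14.png',w['pixels'][:,:,::-1])
E
```

```text
[ 63.2 -39.1] [597.97437987  76.86043785  87.62008123] 38.60723683044771 [ 3.   0.2 82.6]
250.9800552836268 205.23707663787255
x45..87 [154, 146, 157, 165, 165, 165, 168, 165, 45, 42, 44, 44, 48, 33, 19, 21, 20, 27, 41, 45, 44]
y-65..-15 [244, 244, 247, 244, 244, 249, 251, 244, 244, 244, 168, 140, 44, 44, 45, 45, 45, 44, 200, 253, 253, 253, 253, 253, 252, 252]
```

Request:
{"op": "send_rows", "data": {
  "motion": [0.023, -0.022, 0, 0, 0, 0, 0, 0, 0.2, 0, 0, 0, 0, 0, 0.2, 0, 0, 0, 0, 0, 0.13, 0, 0, 0, 0, 0, 0.02, 0, 0, 0, 0, 0, 0, 0, 0, 0]
}}

```text
time_s: 33.85
tcp_pos: [603.6, 80.2, 8.2]
tool_rot: [3.14, 0.106, -0.001]
contact_force: [0.0, -0.0, -0.0]
grip_width: 38.9
finger_force: 0.0
```

Request:
{"op": "send_rows", "data": {
  "motion": [0, 0, 0, 0, 0, 0, 0, 0, 0, 0, 0, 0, 0, 0, 0, 0, 0, 0, 0, 0, 0, 0, 0, 0],
  "hand": 1
}}

```text
time_s: 34.25
tcp_pos: [605.1, 80.3, 9.4]
tool_rot: [-3.139, -0.106, -0.004]
contact_force: [1.3, -0.4, 5.5]
grip_width: 10.8
finger_force: 58.8
```

```bash
python3 - <<'E'
from h import *
t=telemetry.sense();c=C(t['tcp_pos']);print(c,t['tcp_pos'],t['grip_width'],t['finger_force'],t['contact_force'],np.arctan2(-(c[1]+30),c[0]-29),np.hypot(c[1]+30,c[0]-29))
E
```

```text
[ 70.5 -36.2] [605.08534452  80.33391348   9.44475124] 10.832500110168334 58.77377808094025 [ 1.28914844 -0.4399205   5.5401795 ] 0.14830074192703274 41.96057673578856
```

Request:
{"op": "send_rows", "data": {
  "motion": [-0.0125, 0.049, 0, 0, 0, 0, -0.022, 0.0455, 0, 0, 0, 0, -0.0307, 0.0403, 0, 0, 0, 0, -0.038, 0.0334, 0, 0, 0, 0, 0, 0, 0, 0, 0, 0]
}}

```text
time_s: 34.75
tcp_pos: [591.2, 53.6, 8.8]
tool_rot: [3.14, 0.106, 0.004]
contact_force: [3.4, -0.4, 0.5]
grip_width: 8.0
finger_force: 104.6
```

Request:
{"op": "send_rows", "data": {
  "motion": [-0.044, 0.0252, 0, 0, 0, 0, -0.048, 0.016, 0, 0, 0, 0, 0, 0, 0, 0, 0, 0]
}}

```text
time_s: 35.05
tcp_pos: [583.0, 47.3, 9.5]
tool_rot: [-3.139, -0.107, -0.02]
contact_force: [17.4, -1.6, -12.6]
grip_width: 0.1
finger_force: 8.3
```

Request:
{"op": "send_rows", "data": {
  "motion": [-0.0375, 0.0055, 0, 0, 0, 0, -0.013, 0, 0, 0, 0, 0, 0, 0, 0, 0, 0, 0]
}}

```text
time_s: 35.35
tcp_pos: [581.2, 46.9, 10.3]
tool_rot: [-3.138, -0.106, -0.035]
contact_force: [32.8, 6.5, -22.7]
grip_width: 0.6
finger_force: 16.5
```

```bash
python3 - <<'E'
from h import *
t=telemetry.sense();print(C(t['tcp_pos']),t['tcp_pos'],t['grip_width'],t['finger_force'],t['contact_force'])
E
```

```text
[ 44.4 -67.9] [581.17079678  46.87534681  10.33822015] 0.6094624390777579 16.45698331296444 [ 32.75552142   6.47628928 -22.66175301]
```

Request:
{"op": "send_rows", "data": {
  "motion": [0.05, 0, 0, 0, 0, 0, 0.1, 0, 0, 0, 0, 0, 0, 0, -0.2, 0, 0, 0, 0, 0, -0.3, 0, 0, 0, -0.15, 0, 0, 0, 0, 0, -0.15, -0.2, 0, 0, 0, 0, 0, 0, 0, 0, 0, 0, 0, 0, 0, 0, 0, 0]
}}

```text
time_s: 36.15
tcp_pos: [544.2, 74.1, 83.2]
tool_rot: [3.139, 0.109, -0.001]
contact_force: [0.7, -0.5, -0.1]
grip_width: -0.3
finger_force: 0.0
```

```bash
cat > post.py <<'E'
from h import *
def scan():
    w=cap('wrist');g=w['pixels'].mean(2).astype(np.float32);t=telemetry.sense();print(C(t['tcp_pos']),t['tcp_pos'][2])
    xs=np.arange(0,96,3);ys=np.arange(90,-96,-3)
    for y in ys:
        row=''
        for x in xs:
            u,v=proj(w,W(x,y,51)); row+= ' ' if not(0<=u<511 and 0<=v<383) else ('#' if g[int(round(v)),int(round(u))]<70 else '.')
        print(f'{y:4d}',row)
    return w,g
E
python3 -c "
from post import *
scan()"; python3 chk.py
```

```text
[ 10.  -38.5] 83.19434419292296
  90 ################################
  87 ################################
  84 ################################
  81 ################################
  78 ################################
  75 ################################
  72 ....................############
  69 ....................############
  66 ....................############
  63 ....................############
  60 ....................############
  57 ............####################
  54 ............####################
  51 ..............##################
  48 #########....##.################
  45 ##########.####.....############
  42 ...........###......############
  39 ....................############
  36 ....................############
  33 ....................############
  30 ....................############
  27 ....................############
  24 ....................############
  21 ....................############
  18 ....................############
  15 ....................############
  12 ....................############
   9 ....................############
   6
[... 1093 characters left out ...]
####
 -81 ....................############
 -84 ##..##..#...#......#############
 -87 ################################
 -90 .....###########################
 -93 .....###########################
[ 10.4 -38.7] [545.22054331  73.61672934  83.12152785]
-98 [138, 138, 137, 137, 137, 123, 73, 58, 54, 43, 33, 22, 14, 124, 138, 138, 138, 138, 138, 138]
-101 [136, 136, 137, 137, 136, 122, 72, 57, 54, 43, 33, 22, 15, 123, 136, 136, 136, 136, 136, 136]
-60 [21, 21, 22, 21, 21, 21, 21, 21, 20, 23, 27, 24, 21, 22, 30, 22, 20, 21, 21, 21, 38, 73, 88, 90, 89, 89, 89, 89]
-30 [95, 83, 81, 81, 82, 81, 81, 98, 100, 100, 101, 101, 101, 101, 100, 100, 100, 100, 101, 101, 101, 101, 100, 100, 101, 100, 101, 100]
```

Lever A's arm now points to −y with its post at about (33,−67), so about 1.46 rad and at its stop. Now lever B.

Request:
{"op": "send_rows", "data": {
  "motion": [0.19, -0.217, 0, 0, 0, 0, 0.185, -0.217, 0, 0, 0, 0, 0, -0.217, 0, 0, 0, 0, 0, 0, 0, 0, 0, 0, 0, 0, 0, 0, 0, 0],
  "hand": 0.55
}}

```text
time_s: 36.75
tcp_pos: [594.3, 175.0, 82.5]
tool_rot: [3.139, 0.108, -0.001]
contact_force: [0.0, 0.2, -0.0]
grip_width: 38.8
finger_force: 0.0
```

```bash
python3 - <<'E'
from h import *
w=cap('wrist','w15');g=w['pixels'].mean(2).astype(np.float32);t=telemetry.sense();print(C(t['tcp_pos']),t['tcp_pos'][2],delta(W(66,60,6))[0])
for y in range(90,33,-3):
    print(y,''.join('#' if g[tuple(int(round(k)) for k in proj(w,W(x,y,51))[::-1])]<30 else '+' if g[tuple(int(round(k)) for k in proj(w,W(x,y,51))[::-1])]<70 else '.' for x in range(30,96,2)))
E
```

```text
[66.2 58.4] 82.60747935465206 [-0.1 -1.7 76.6]
90 #####+++.++++++...+++++++++++++++
87 ########............+++++++++++++
84 ....................+++++++++++++
81 ....................+++++++++++++
78 ....................+++++++++++++
75 ....................+++++++++++++
72 ....................+++++++++++++
69 .......+++.......+++##+++++++++++
66 ........++++++++++++++###++++++++
63 +.....++++++++++++++++####+++++++
60 +.......++####++++++++####+++++++
57 .......+++.......+++#####++++++++
54 ....................#++#+++++++++
51 ....................+++++++++++++
48 ....................+++++++++++++
45 ....................+++++++++++++
42 ....................+++++++++++++
39 ....................+++++++++++++
36 ....................+++++++++++++
```

Request:
{"op": "send_rows", "data": {
  "motion": [0, -0.028, 0, 0, 0, 0, 0, 0, 0.15, 0, 0, 0, 0, 0, 0.15, 0, 0, 0, 0, 0, 0.15, 0, 0, 0, 0, 0, 0.06, 0, 0, 0, 0, 0, 0, 0, 0, 0, 0, 0, 0, 0, 0, 0]
}}

```text
time_s: 37.5
tcp_pos: [594.5, 179.1, 7.3]
tool_rot: [-3.14, -0.106, -0.001]
contact_force: [-0.5, 0.4, -0.7]
grip_width: 38.7
finger_force: 0.0
```

```bash
python3 - <<'E'
from h import *
t=telemetry.sense();print(C(t['tcp_pos']),t['tcp_pos'][2],t['contact_force'])
E
```

```text
[66.8 63.1] 7.323042061864765 [-0.49018863  0.42141367 -0.73099589]
```

Request:
{"op": "send_rows", "data": {
  "motion": [0, 0, 0, 0, 0, 0, 0, 0, 0, 0, 0, 0, 0, 0, 0, 0, 0, 0, 0, 0, 0, 0, 0, 0],
  "hand": 1
}}

```text
time_s: 37.9
tcp_pos: [595.0, 179.6, 7.7]
tool_rot: [-3.139, -0.107, -0.003]
contact_force: [0.9, 0.2, 5.0]
grip_width: 10.9
finger_force: 58.7
```

```bash
python3 - <<'E'
from h import *
t=telemetry.sense();print(C(t['tcp_pos']),t['tcp_pos'][2],t['contact_force'],t['grip_width'])
E
```

```text
[67.4 63.6] 7.660910568018806 [0.91682321 0.23978319 4.9710909 ] 10.881012421102312
```

Request:
{"op": "send_rows", "data": {
  "motion": [-0.003, 0.038, 0, 0, 0, 0, -0.0085, 0.037, 0, 0, 0, 0, -0.0139, 0.0353, 0, 0, 0, 0, 0, 0, 0, 0, 0, 0]
}}

```text
time_s: 38.3
tcp_pos: [594.5, 162.6, 7.8]
tool_rot: [-3.139, -0.107, -0.01]
contact_force: [8.2, -3.4, -0.0]
grip_width: 11.3
finger_force: 58.9
```

Request:
{"op": "send_rows", "data": {
  "motion": [-0.019, 0.0329, 0, 0, 0, 0.073, -0.019, 0.0329, 0, 0, 0, 0.073, -0.019, 0.0329, 0, 0, 0, 0.073, -0.019, 0.0329, 0, 0, 0, 0.073, 0, 0, 0, 0, 0, 0]
}}

```text
time_s: 38.8
tcp_pos: [579.0, 143.3, 7.3]
tool_rot: [3.035, -0.809, 0.006]
contact_force: [7.1, -10.2, -0.3]
grip_width: 10.7
finger_force: 58.9
```

```bash
python3 - <<'E'
from h import *
t=telemetry.sense();c=C(t['tcp_pos']);print(c,t['tcp_pos'][2],t['contact_force'],t['grip_width'],t['q'][5],'th',np.arctan2(62-c[1],c[0]-29),np.hypot(62-c[1],c[0]-29))
E
```

```text
[48.9 28.4] 7.332840487287114 [  7.12738546 -10.22749096  -0.31684246] 10.729275538635786 2.335562679950461 th 1.0360860310717965 39.050864267004386
```

Good: the grip holds and θ ≈ 1.04 on a 39 mm radius. I'll finish the turn.

Request:
{"op": "send_rows", "data": {
  "motion": [-0.019, 0.0329, 0, 0, 0, 0.073, -0.019, 0.0329, 0, 0, 0, 0.073, -0.019, 0.0329, 0, 0, 0, 0.07, -0.01, 0.017, 0, 0, 0, 0, 0, 0, 0, 0, 0, 0]
}}

```text
time_s: 39.3
tcp_pos: [562.3, 136.9, 7.5]
tool_rot: [-2.794, 1.432, -0.011]
contact_force: [12.1, -12.4, -6.0]
grip_width: 10.8
finger_force: 58.6
```

```bash
cat > th.py <<'E'
from h import *
t=telemetry.sense();c=C(t['tcp_pos']);print(c,t['tcp_pos'][2],t['contact_force'],t['grip_width'],t['q'][5],'th',np.arctan2(62-c[1],c[0]-29),np.hypot(62-c[1],c[0]-29))
E
python3 th.py
```

```text
[31.8 23.2] 7.480332627387655 [ 12.12032594 -12.41971264  -5.9815113 ] 10.799671955491238 2.759568112135417 th 1.4987562614080687 38.90089973252547
```

Request:
{"op": "send_rows", "data": {
  "motion": [-0.006, 0.011, 0, 0, 0, 0, 0, 0, 0, 0, 0, 0]
}}

```text
time_s: 39.5
tcp_pos: [561.9, 136.9, 7.6]
tool_rot: [-2.793, 1.431, -0.014]
contact_force: [16.1, -10.9, -8.4]
grip_width: 10.8
finger_force: 58.5
```

Request:
{"op": "send_rows", "data": {
  "motion": [0, 0, 0, 0, 0, 0, 0, 0, 0, 0, 0, 0, 0, 0, -0.2, 0, 0, 0, 0, 0, -0.3, 0, 0, 0, 0, 0, -0.2, 0, 0, -0.075, 0, 0, 0, 0, 0, -0.075, 0, 0, 0, 0, 0, -0.075, 0, 0, 0, 0, 0, -0.075, 0, 0, 0, 0, 0, -0.075, 0, 0, 0, 0, 0, -0.075],
  "hand": 0.55
}}

```text
time_s: 40.5
tcp_pos: [555.8, 138.2, 111.4]
tool_rot: [3.141, -0.066, -0.002]
contact_force: [0.6, -0.3, -0.5]
grip_width: 38.8
finger_force: 0.0
```

```bash
python3 - <<'E'
from h import *
t=telemetry.sense();r=R.from_rotvec(t['tool_rot']).as_matrix();print(C(t['tcp_pos']),t['tcp_pos'][2],'yaw',np.arctan2(r[1,0],r[0,0])-yaw,delta(W(-17,-59,105))[0])
E
```

```text
[25.4 25. ] 111.44165693267216 yaw -0.11132471114106005 [-32.8  88.2   6.5]
```

Request:
{"op": "send_rows", "data": {
  "motion": [0, 0, 0, 0, 0, -0.0557, -0.14, 0.28, 0.02, 0, 0, 0, -0.14, 0.28, 0.02, 0, 0, 0, 0, 0, 0, 0, 0, 0, 0, 0, 0, 0, 0, 0],
  "hand": 1
}}

```text
time_s: 41.0
tcp_pos: [519.3, 51.0, 105.6]
tool_rot: [-3.14, -0.096, 0.001]
contact_force: [0.4, 0.6, -0.5]
grip_width: 0.3
finger_force: 0.0
```

```bash
python3 chk.py; python3 - <<'E'
from h import *
w=cap('wrist','w16');g=w['pixels'].mean(2).astype(np.float32)
def sc(y0,y1):
  for y in range(y0,y1,-3):
    r=''
    for x in range(0,80,2):
        u,v=proj(w,W(x,y,51)); r+=' ' if not(0<=u<511 and 0<=v<383) else '#' if g[int(round(v)),int(round(u))]<70 else '.'
    print(y,r)
sc(60,6);sc(-30,-81)
for z in (32,):
  gg=cv2.cvtColor(w['pixels'],cv2.COLOR_RGB2GRAY);c=cv2.HoughCircles(cv2.medianBlur(gg,3),cv2.HOUGH_GRADIENT,1,20,param1=120,param2=12,minRadius=15,maxRadius=26)
  print([C(onz(w,a,b,z)).tolist() for a,b,_ in c[0] if -100<C(onz(w,a,b,z))[0]<-30])
E
```

```text
[-16.3 -58.8] [520.06822131  51.73179193 105.785491  ]
-98 [138, 138, 138, 139, 138, 138, 127, 73, 57, 63, 57, 39, 27, 161, 216, 221, 222, 222, 222, 235]
-101 [137, 137, 137, 138, 138, 138, 125, 72, 69, 77, 58, 38, 27, 152, 213, 220, 220, 219, 219, 234]
-60 [22, 23, 23, 23, 43, 108, 196, 221, 223, 222, 220, 220, 221, 220, 221, 221, 191, 126, 111, 110, 110, 111, 110, 110, 110, 110, 110, 168]
-30 [41, 42, 42, 42, 74, 178, 232, 236, 237, 237, 236, 236, 237, 237, 237, 236, 189, 123, 110, 107, 109, 110, 109, 109, 109, 109, 109, 157]
60 ............................############
57 ............................############
54 ............................############
51 ............................############
48 ...................#........############
45 ############.#######........############
42 ############..#####.........############
39 ..............#####.........############
36 ...............####.........############
33 ...............####.........############
30 ...............####.........############
27 .............######.........############
24 .............######........########
[... 321 characters left out ...]
##########...##..#........############
-39 ..............#####.........############
-42 ..............#####.........############
-45 ..............#####.........############
-48 ..............#####.........############
-51 ..............#####.........############
-54 ...............####.........############
-57 ...............####.........############
-60 ...............####.........############
-63 .............#######........############
-66 .............#######........############
-69 .............#######........############
-72 ...............###..........############
-75 ...........................#############
-78 ...........................#############
[[-74.0, 38.0], [-76.6, -39.9]]
```

The pointer is at −33.4 against −33.25, both lever posts sit at the tight position, and the tins are in place. Now I'll estimate the lid angle.

```bash
python3 - <<'E'
from h import *
s=cap('scene','s17');E=np.r_[ex,0]
for n,u,v,cx in [('latch',215+352/3.3,55+70/3.3,0),('lidL',215+233/3.3,55+43/3.3,-105),('lidR',215+484/3.3,55+110/3.3,105)]:
    o,d=ray(s,u,v); k=(cx-(o-np.r_[O,0])@E)/(d@E); p=o+k*d; c=C(p); print(n,c,p[2].round(1),'q',np.arctan2(p[2]-56,112-c[1]).round(3),'r',np.hypot(p[2]-56,112-c[1]).round(1))
t=telemetry.sense();print(t['q'],C(t['tcp_pos']))
E
```

```text
latch [  0.  161.8] 281.0 q 1.789 r 230.5
lidL [-105.   172.1] 271.3 q 1.843 r 223.5
lidR [105. 165.] 274.6 q 1.809 r 224.9
[9.72978234e-02 3.13062663e-01 1.93648540e+00 3.02528803e-04
 8.91532081e-01 1.60404212e+00] [-15.7 -58.1]
```

Lid angle ≈ 1.82: the edge is at y ≈ 168, z ≈ 275. I'll go over the top and behind it.

Request:
{"op": "send_rows", "data": {
  "motion": [0.05, 0, -0.26, 0, 0, 0, 0.05, 0, -0.26, 0, 0, 0, 0, 0, -0.26, 0, 0, 0, 0, 0, -0.26, 0, 0, 0, 0, 0, -0.26, 0, 0, 0, 0, 0, 0, 0, 0, 0, 0, 0, 0, 0, 0, 0]
}}

```text
time_s: 41.85
tcp_pos: [535.7, 53.5, 301.5]
tool_rot: [-3.14, -0.101, -0.003]
contact_force: [0.4, -0.1, -0.8]
grip_width: 0.3
finger_force: 0.0
```

Request:
{"op": "send_rows", "data": {
  "motion": [0, -0.287, 0, 0, 0, 0, 0, -0.287, 0, 0, 0, 0, 0, -0.287, 0, 0, 0, 0, 0, -0.287, 0, 0, 0, 0, 0, -0.287, 0, 0, 0, 0, 0, -0.3, 0, 0, 0, 0, 0, 0, 0, 0, 0, 0, 0, 0, 0, 0, 0, 0]
}}

```text
time_s: 42.65
tcp_pos: [517.5, 313.2, 298.6]
tool_rot: [3.138, 0.104, -0.004]
contact_force: [-0.3, 0.1, -0.2]
grip_width: -0.0
finger_force: 0.0
```

```bash
python3 th.py
```

```text
[ -0.7 202.2] 298.5778254340693 [-0.30001805  0.14535727 -0.20342236] -0.013273456028129755 2.0467226946814243 th -1.779550368997445 143.31130450875114
```

Request:
{"op": "send_rows", "data": {
  "motion": [0, 0, 0.2, 0, 0, 0, 0, 0, 0.2, 0, 0, 0, 0, 0, 0.15, 0, 0, 0, 0, 0, 0, 0, 0, 0]
}}

```text
time_s: 43.05
tcp_pos: [516.5, 309.7, 214.2]
tool_rot: [3.136, 0.097, -0.01]
contact_force: [-0.4, -0.7, -0.2]
grip_width: -0.2
finger_force: 0.0
```

Request:
{"op": "send_rows", "data": {
  "motion": [0, 0.12, 0, 0, 0, 0, 0, 0.12, 0, 0, 0, 0, 0, 0.12, 0, 0, 0, 0, 0, 0.12, 0, 0, 0, 0, 0, 0, 0, 0, 0, 0]
}}

```text
time_s: 43.55
tcp_pos: [524.6, 237.6, 220.7]
tool_rot: [-3.14, -0.096, -0.006]
contact_force: [0.7, -0.1, 0.5]
grip_width: 0.1
finger_force: 0.5
```

Request:
{"op": "send_rows", "data": {
  "motion": [0, 0.15, 0, 0, 0, 0, 0, 0.15, 0, 0, 0, 0, 0, 0.15, 0, 0, 0, 0, 0, 0.15, 0, 0, 0, 0, 0, 0.1, 0, 0, 0, 0, 0, 0, 0, 0, 0, 0]
}}

```text
time_s: 44.15
tcp_pos: [530.0, 133.6, 218.9]
tool_rot: [3.14, 0.096, 0.002]
contact_force: [-0.5, 1.0, 0.9]
grip_width: -0.1
finger_force: 0.0
```

```bash
python3 th.py
```

```text
[-0.6 22.2] 218.87242532520708 [-0.54816372  0.96200181  0.85604244] -0.06192524782679971 1.7546873886188796 th 2.210265199377088 49.600403224167444
```

Request:
{"op": "send_rows", "data": {
  "motion": [0, 0.073, 0.127, 0, 0, 0, 0, 0.167, 0.12, 0, 0, 0, 0, 0.147, 0.147, 0, 0, 0, 0, 0, 0, 0, 0, 0]
}}

```text
time_s: 44.55
tcp_pos: [531.8, 76.1, 156.8]
tool_rot: [3.139, 0.097, -0.006]
contact_force: [-0.0, 0.2, -0.2]
grip_width: 0.2
finger_force: 0.0
```

Request:
{"op": "send_rows", "data": {
  "motion": [0, 0.12, 0.16, 0, 0, 0, 0, 0.1, 0.18, 0, 0, 0, 0, 0, 0, 0, 0, 0]
}}

```text
time_s: 44.85
tcp_pos: [533.9, 44.4, 106.1]
tool_rot: [3.14, 0.098, -0.007]
contact_force: [-0.3, -0.2, -0.4]
grip_width: -0.1
finger_force: 0.0
```

```bash
python3 th.py; python3 - <<'E'
from h import *
s=cap('scene','s18');a=cv2.imread('pics/s17.png')[:,:,::-1].astype(int);b=s['pixels'].astype(int)
d=(np.abs(a-b).sum(2)>60).astype(np.uint8);d=cv2.morphologyEx(d,cv2.MORPH_OPEN,np.ones((3,3),np.uint8))
print([(v,np.flatnonzero(d[v])[[0,-1]].tolist()) for v in range(60,230,12) if d[v].any()])
for q in (.4,1.0,1.8): print(q,[proj(s,W(x,112-226*np.cos(q),56+226*np.sin(q))).round().tolist() for x in(-105,105)])
E
```

```text
[ -3.  -67.1] 106.13086702725636 [-0.31346057 -0.20590161 -0.36064357] -0.05281698995292911 1.5888393087148458 th 1.8137691574550099 133.00680433722178
[(60, [281, 299]), (72, [261, 264]), (84, [261, 351]), (96, [260, 359]), (108, [261, 357]), (120, [126, 353]), (132, [291, 351]), (144, [266, 348]), (156, [250, 345]), (168, [241, 339]), (180, [183, 329]), (192, [182, 316]), (204, [133, 304]), (216, [166, 205]), (228, [205, 247])]
0.4 [[236.0, 164.0], [316.0, 192.0]]
1.0 [[253.0, 111.0], [335.0, 136.0]]
1.8 [[284.0, 68.0], [362.0, 88.0]]
```

Request:
{"op": "send_rows", "data": {
  "motion": [0, 0.067, 0.15, 0, 0, 0, 0, 0.05, 0.12, 0, 0, 0, 0, 0.05, 0.08, 0, 0, 0, 0, 0, 0, 0, 0, 0]
}}

```text
time_s: 45.3
tcp_pos: [537.0, 19.9, 55.4]
tool_rot: [3.14, 0.099, -0.001]
contact_force: [0.2, -0.5, 0.3]
grip_width: -0.2
finger_force: 0.0
```

```bash
python3 th.py
```

```text
[ -1.6 -91.7] 55.37520568093112 [ 0.1541383  -0.51548772  0.33353021] -0.21140268314694402 1.541975371846726 th 1.767315901385171 156.71646371712194
```

Request:
{"op": "send_rows", "data": {
  "motion": [0, 0, 0.03, 0, 0, 0, 0, 0, 0, 0, 0, 0]
}}

```text
time_s: 45.5
tcp_pos: [537.6, 20.2, 51.6]
tool_rot: [-3.14, -0.099, -0.001]
contact_force: [0.5, 0.7, -0.7]
grip_width: -0.1
finger_force: 0.0
```

Request:
{"op": "send_rows", "data": {
  "motion": [0, 0, 0.02, 0, 0, 0, 0, 0, 0, 0, 0, 0]
}}

```text
time_s: 45.7
tcp_pos: [537.3, 20.0, 48.2]
tool_rot: [-3.14, -0.099, -0.001]
contact_force: [0.2, -0.2, 0.6]
grip_width: 0.2
finger_force: 0.1
```

Request:
{"op": "send_rows", "data": {
  "motion": [0, 0.06, 0.0, 0, 0, 0, 0, 0, 0.02, 0, 0, 0, 0, 0, 0.01, 0, 0, 0, 0, 0, 0, 0, 0, 0]
}}

```text
time_s: 46.1
tcp_pos: [537.5, 10.7, 43.2]
tool_rot: [-3.14, -0.099, 0.001]
contact_force: [0.1, 0.1, -0.1]
grip_width: -0.1
finger_force: 0.0
```

Request:
{"op": "send_rows", "data": {
  "motion": [0, 0, 0.013, 0, 0, 0, 0, 0, 0.013, 0, 0, 0, 0, 0, 0, 0, 0, 0]
}}

```text
time_s: 46.4
tcp_pos: [537.6, 10.8, 39.6]
tool_rot: [3.14, 0.099, -0.0]
contact_force: [0.1, -0.4, -0.4]
grip_width: -0.1
finger_force: 0.0
```

Request:
{"op": "send_rows", "data": {
  "motion": [0, 0, 0.013, 0, 0, 0, 0, 0, 0.006, 0, 0, 0, 0, 0, 0, 0, 0, 0]
}}

```text
time_s: 46.7
tcp_pos: [537.6, 10.9, 36.6]
tool_rot: [-3.14, -0.099, 0.0]
contact_force: [-0.0, 0.2, -0.4]
grip_width: 0.1
finger_force: 0.0
```

```bash
python3 - <<'E'
from h import *
s=cap('scene','s19');b=s['pixels'];a=cv2.imread('pics/s17.png')[:,:,::-1]
def px(im,p): u,v=np.round(proj(s,p)).astype(int); return im[v,u].tolist()
print('frame far side(x=98) over radius: per q, now | before')
for q in (0.03,.3,.6,.9,1.2,1.5,1.82,2.05):
    print(q,[px(b,W(99,112-r*np.cos(q),57+r*np.sin(q))) for r in (70,110,150,190)],'|',[px(a,W(99,112-r*np.cos(q),57+r*np.sin(q))) for r in (110,190)])
E
```

```text
frame far side(x=98) over radius: per q, now | before
0.03 [[102, 98, 94], [108, 105, 100], [104, 102, 96], [96, 93, 90]] | [[25, 26, 25], [30, 28, 30]]
0.3 [[111, 107, 101], [111, 107, 102], [111, 107, 102], [112, 108, 104]] | [[29, 27, 29], [23, 21, 22]]
0.6 [[111, 107, 102], [119, 118, 116], [133, 136, 140], [133, 135, 140]] | [[13, 12, 13], [11, 17, 13]]
0.9 [[137, 129, 125], [140, 133, 130], [140, 133, 130], [141, 134, 131]] | [[78, 75, 72], [133, 128, 120]]
1.2 [[140, 133, 129], [140, 133, 128], [139, 132, 129], [140, 132, 129]] | [[76, 74, 68], [131, 126, 119]]
1.5 [[139, 132, 128], [139, 131, 128], [140, 132, 130], [140, 132, 128]] | [[61, 59, 56], [64, 63, 59]]
1.82 [[141, 135, 130], [140, 132, 128], [141, 133, 129], [138, 130, 126]] | [[62, 62, 59], [64, 63, 58]]
2.05 [[140, 131, 128], [140, 131, 129], [138, 131, 128], [141, 132, 129]] | [[116, 109, 106], [141, 133, 130]]
```

The lid is down on the case: light frame pixels lie along q ≈ 0.03 and nothing is left at 1.82. I'll press down to verify the height.

Request:
{"op": "send_rows", "data": {
  "motion": [0, 0, 0.01, 0, 0, 0, 0, 0, 0.01, 0, 0, 0, 0, 0, 0, 0, 0, 0]
}}

```text
time_s: 47.05
tcp_pos: [537.5, 10.9, 33.5]
tool_rot: [-3.14, -0.099, 0.001]
contact_force: [-0.4, -0.4, -0.0]
grip_width: 0.1
finger_force: 0.0
```

Request:
{"op": "send_rows", "data": {
  "motion": [0, 0, 0.008, 0, 0, 0, 0, 0, 0, 0, 0, 0]
}}

```text
time_s: 47.25
tcp_pos: [537.7, 10.8, 32.9]
tool_rot: [-3.14, -0.099, 0.0]
contact_force: [-1.5, 0.4, 4.5]
grip_width: -0.1
finger_force: 2.4
```

Request:
{"op": "send_rows", "data": {
  "motion": [0, 0, 0.006, 0, 0, 0, 0, 0, 0, 0, 0, 0]
}}

```text
time_s: 47.45
tcp_pos: [537.8, 10.9, 32.6]
tool_rot: [-3.14, -0.099, -0.0]
contact_force: [-4.0, 0.6, 14.5]
grip_width: -0.4
finger_force: 6.9
```

Stiff contact at tip height 63 mm, which is the shut lid's top, and 14.5 N of press. Retracting, with a final check.

Request:
{"op": "send_rows", "data": {
  "motion": [0, 0, -0.1, 0, 0, 0, 0, 0, -0.3, 0, 0, 0, 0, 0, -0.3, 0, 0, 0, 0, 0, -0.3, 0, 0, 0, 0, 0, 0, 0, 0, 0, 0, 0, 0, 0, 0, 0, 0, 0, 0, 0, 0, 0]
}}

```text
time_s: 48.15
tcp_pos: [536.8, 10.8, 180.5]
tool_rot: [-3.14, -0.099, 0.003]
contact_force: [0.1, 0.5, -0.6]
grip_width: 0.2
finger_force: 0.0
```

```bash
python3 - <<'E'
from h import *
w=cap('wrist','w20');g=w['pixels'].mean(2).astype(np.float32);t=telemetry.sense();print(C(t['tcp_pos']),t['tcp_pos'][2],t['contact_force'])
# free edge: lid top right edge at z=63 vs expected y=-114 ; near edge x=-105
print('edge y -135..-95',[int(g[tuple(int(round(k)) for k in proj(w,W(45,y,63))[::-1])]) for y in range(-135,-94,2)])
for z,y in((44,-30),(44,-60)): print('plate',[int(g[tuple(int(round(k)) for k in proj(w,W(x,y,z))[::-1])]) for x in range(-46,-18,2)])
gg=cv2.medianBlur(cv2.cvtColor(w['pixels'],cv2.COLOR_RGB2GRAY),3);c=cv2.HoughCircles(gg,cv2.HOUGH_GRADIENT,1,20,param1=80,param2=12,minRadius=13,maxRadius=24)
print([C(onz(w,a,b,32)).tolist() for a,b,_ in c[0] if -100<C(onz(w,a,b,32))[0]<-30] if c is not None else None)
E
```

```text
[  -2.7 -100.8] 180.08522808452508 [-0.84951504 -0.43970812  0.06980496]
edge y -135..-95 [165, 165, 168, 167, 165, 162, 164, 168, 165, 104, 102, 117, 138, 139, 139, 138, 138, 139, 139, 138, 138]
plate [187, 188, 188, 192, 221, 221, 220, 220, 221, 220, 207, 208, 207, 209]
plate [187, 188, 188, 187, 221, 221, 221, 221, 221, 210, 208, 209, 208, 209]
[[-72.8, 35.1], [-78.3, -40.7]]
```

```bash
python3 -c "
from station import job
print(job.close_job())"
```

```text
the job is handed in; nothing more can be done
None
```

The job is handed in, and no verdict came back. By my measurements both tins found stand in the bay, the pointer is about 0.2 mm off the index line, both levers are near 1.5 rad, and the lid is shut at the right height.

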